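Set the belt tensioner against its gauge

ROBOT

A 6-joint arm with a two-finger parallel gripper is mounted at the origin on the work surface. World frame = base frame: x ahead of the robot, y to its left, z up, the work surface at z = 0. Lengths are in m, angles in rad, forces in N, time in s.
With the tool pointing down it reaches from about 0.35 to 0.775 m from the base axis. Payload 5.5 kg.
Tool frame: the origin (TCP) lies at the very end of the fingers, on their centre line; the grasp point (between the pads) lies hold_point_z behind it (hold_point_z is the distance from the TCP to the grasp point, in m); x points along the fingers, y is the direction in which the jaws open and shut, and the axes are right-handed (so a half turn about x gives the same grasp; the last joint's range is limited). The gripper opens to 85 mm and grips with 20 to 120 N. Pads are 22 mm wide; open, the fingers measure 114 mm over their backs; the gripper's body (76 mm by 85 mm) begins 54 mm behind the grasp point. The pads swing forward as they close: fully open they stand 13 mm farther back than shut.
Start: joints at [-1.278, 0.313, 0.046, 1.304, 0, 1.431], TCP at [0.241, -0.522, 0.209] pointing down, gripper open.
Joint ranges: [-2.76, 2.76], [-0.86, 1.69], [-1.03, 1.26], [-2.2, 2.34], [-1.47, 1.5], [-3.14, 3.14]. Speed limits (rad/s): [2.57, 2.57, 3.14, 3.14, 3.14, 3.14].

INTERFACE

Orientations are given as a unit quaternion [w, x, y, z].
In Python, from workcell import * gives the robot as it stands. The module is installed in compiled form; this text tells all that it offers.
- The arm moves only by the tool step_arm, never from a script. Its argument "targets" is a list of rows, each a list of 3 entries, a list of its own where there are three numbers: the turn, a rotation vector about the tool's x, y, z in degrees, then the shift along the tool's x, y, z in cm, then the finger opening in cm, from 0 to 8.54. A call has exactly 10 rows; each row shifts and turns the commanded pose from where the row before left it, along the tool's axes as they then stand; what a row does not reach is not made up. A row lasts 1/10 s, in which the tool goes at most 50 mm and 8.59 degrees, less where a joint would pass 70% of its speed; a pose out of reach is approached as far as the arm can. A call with a gripper value outside its range is refused whole. The fingers move at their own pace and stop on an object; "force" is the grip in N (left out, the last holds). Time passes only in rows, so rows that do not move let the fingers close, or fill a call up. It gives the time, the measured TCP pose, the force and the opening at its end, in the units of the state.
- get_state(): the state, without advancing time (a new reading comes with each control period).
- read_camera(name): name is "scene" or "side" or "wrist"; returns the picture (384x512x3 uint8, red, green, blue); there is no depth.
- camera_model(name): a dict with "fx", "fy", "cx", "cy" (pixels), "xyz" and "rotation" of the camera in the world; the wrist camera has in their place "T_tool_cam" (4x4, takes a point from camera to tool coordinates, whose origin is the TCP and whose axes are the tool frame's). Camera axes: x right, y down, z forward; pixel columns grow to the right and rows downward; lengths in m; the calibration is good to about 2 mm. The wrist camera is an equidistant fisheye: a pixel r from the principal point sees the ray r / f radians off the axis. A picture is of the moment at which its call begins: read the wrist's pose just before it. camera_model takes no time and is no camera call.
- hand_in(): hands the job in, once; it reports no verdict.
Trained networks look in the newest picture that a camera, given by its name, has taken for a name from the list of things; names that differ only in an ending like _2 or _b are one class to them, and where a whole thing is asked for, a point or a joint stands for the part that bears it (a point fixed in the world has none). Each returns a list of dicts, best first, with "p" (0 to 1); they miss things now and then, are a little off and sometimes report something else, mostly with a low value. They report only what shows in the picture. A call takes as long as a camera call. They do not tell look-alikes from the thing itself.
- find_in(camera, label): "extent" ([left, top, width, height] in pixels, round what is visible of it).
- silhouettes(camera, label): "mask" (384x512 bool, what is visible of it) and "extent" ([left, top, width, height] in pixels, round what is visible of it).
The state is a dict: "clock": time; "joint_pos": joint angles; "qvel": joint speeds; "tau": joint torques, N m; "tcp_pos": TCP position; "orientation": TCP orientation; "wrist_force": force on the tool from outside, world axes, zero at the start; "ft_torque": the same for the moment, N m; "finger_gap": finger opening in m.
Only numpy, scipy, OpenCV 4.12 (cv2) and the standard library are available. Lean on these libraries where they do the work, as an engineer would, in place of code of your own. Each camera call takes 0.05 s, during which the arm holds its last target.

TASK

Take the broad flat gauge out of the wooden stand, push its blade all the way down into the slot of the steel block on the belt-drive unit until its shoulder sits on the block, and let go of it. Then push the sprung tensioner lever back by the plate at its tip, past the click of its ratchet, until the lever bears against the gauge, and finish while holding it pressed there: do not let the lever go. Leave the narrow gauge in the stand.

Things in the scene. Friction and masses are not known exactly. Their poses are not given: they have to be found in the camera images.
- gauge: The broad steel gauge, 0.15 kg, loose, standing upright in one of the two slots of the stand. Origin: centre of its foot; x = thickness, y = width, z = up. Blade 6 mm thick, 30 mm wide. A cross shoulder 14 mm thick, 48 mm wide, spans 30 to 36 mm above the foot and rests on the block or stand. Grip head 14 mm thick, 36 mm wide, spans 75 to 115 mm above the foot (the top). A half turn about z makes no difference.
- narrow_gauge: The other steel gauge, same height, in the other slot of the stand: blade 14 mm, head 18 mm wide. Not wanted; leave it in the stand.
- stand: Fixed wooden block, 56 mm (x) by 150 mm (y), 40 mm high, origin centre of its underside. Two slots in its top at y = -36 and +36 mm, long side along y, hold the gauges with their feet 10 mm above the table.
- block: Steel slot block fixed on the drive unit, 34 mm (x) by 56 mm (y); its top is 40 mm above the table. Origin: on the table surface below the centre of the slot. The slot opens upward, 8.4 mm (x) by 33 mm (y), 32 mm deep with a 2 mm chamfered mouth. A gauge fully home has its x along the block's x (either way round), is centred on the origin, and its foot is 10 mm above the origin. The lever later meets the gauge's face on the block's -x side.
- drive: Belt-drive unit fixed to the table: dark steel base plate 200 mm (x) by 330 mm (y), 8 mm thick, with two small toothed pulleys (tops below 38 mm). Origin: centre of the plate on the table surface; x points away from the lever's push side. The pivot is at x -30, y -70 mm; the slot block is at x 17, y -11 mm, turned -0.55 rad. A pawl in a guide (66 mm high) stands 45 to 85 mm to the -y side of the pivot.
- pivot (a point): Vertical axis of the tensioner lever, 58 mm above the table; its axes are those of the drive unit.
- lever: Aluminium tensioner lever, a level bar 12 mm thick, 50 to 66 mm above the table, that passes over the block. Origin: on the pivot axis at table height; y runs along the lever to its tip, x is the direction in which it is pushed. At its tip, 160 mm from the pivot, stands the push plate: 10 mm thick (x -5 to +5 mm), 38 mm wide (y 141 to 179 mm), from 48 to 116 mm above the table. A black idler roller hangs below the bar at 118 mm.
- push_plate (a point): Middle of the push plate's face (the -x face of the lever) that is pushed, 160 mm from the pivot and 90 mm above the table.
- tensioner (a joint): Lever angle, rad: 0 at rest (along the drive unit's y), growing as it is pushed to the unit's +x (clockwise from above), stop 0.75. A spring drives it back: 5 N at the push plate at rest, 10 N at the gauge. From 0.1 the pawl rides up its tooth (1 to 4 N more), clicking over at 0.40 to 0.46; let go then, it falls back to 0.42 and stays. It meets the fitted gauge at 0.53 to 0.59.
There are look-alikes about, which are no part of the job. What is shaped like the gauge but pink is not meant.

How it is judged:
By the outcome, as a careful person would: the job done as asked, in the order asked, and still so for the second after the job is handed in, while the arm keeps its last pose, push and grip.
It also fails if it takes over 67 s, if anything falls off the work surface, if the arm or the gripper's body presses on something with over 40 N, if the wrist force passes 120 N, or if a joint passes its speed limit or range.

## Working session

There is one attempt and no reset: what is moved stays moved. The work goes in short steps, Python scripts to look and compute and a tool call to move; the robot and the scene stay as the last step left them, time stands still between calls to the robot, and variables do not carry over. Pictures are saved under pics/ and viewed, and the job is handed in when it is done.

Besides the shell and the picture viewer there is one more tool, called after "Request:" as name(argument=value, ...) on one line, values as JSON. step_arm: Moves the arm, as the interface text tells. Its arguments: {"type":"object","properties":{"targets":{"type":"array","items":{"type":"array"}},"force":{"type":"number"}},"required":["targets"]}

```bash
mkdir -p pics; ls; python3 - <<'E'
from workcell import *
import cv2
s=get_state();print(s)
for n in ["scene","side","wrist"]:
    im=read_camera(n);cv2.imwrite(f"pics/{n}0.png",im[:,:,::-1]);print(n,camera_model(n))
E
```

```text
pics
{'clock': 0.0, 'joint_pos': array([-1.27759654e+00,  3.14002826e-01,  4.49521520e-02,  1.30364681e+00,
       -4.80053442e-05,  1.43118335e+00]), 'qvel': array([-0.00076159,  0.00044467, -0.00113372, -0.00052866, -0.00121982,
        0.00110222]), 'tau': array([ 1.22425336e-03, -4.80626249e+01,  2.98533350e+01,  1.92285870e-02,
        6.27233067e-05,  4.16551444e-06]), 'tcp_pos': array([ 0.24096803, -0.52142266,  0.20759661]), 'orientation': array([-0.1511619 , -0.69054498, -0.15249965,  0.69068196]), 'wrist_force': array([-0.17353418, -0.6294731 ,  0.2951734 ]), 'ft_torque': array([-0.03272487,  0.00964179, -0.00749741]), 'finger_gap': 0.08545677898341338}
scene {'fx': 372.76599277131334, 'fy': 372.76599277131334, 'cx': 261.7095981215866, 'cy': 188.1952637293663, 'xyz': array([ 0.80212596, -0.49536731,  0.79524578]), 'rotation': array([-0.29706513,  0.90278617,  0.29409161, -0.10119074])}
side {'fx': 463.10433120038937, 'fy': 463.10433120038937, 'cx': 261.28913242980616, 'cy': 187.12248707783547, 'xyz': array([0.4535939 , 0.73259997, 0.63028817]), 'rotation': array([ 0.00155973, -0.02194307,  0.88252067, -0.46975881])}
wrist {'fx': 297.3186396354542, 'fy': 297.3186396354542, 'cx': 256.6626944448701, 'cy': 190.54890793058448, 'T_tool_cam': array([[-2.55881017e-04, -2.71540686e-01,  9.62426927e-01,
        -1.66675144e-01],
       [ 9.99999956e-01, -2.15563015e-04,  2.05051283e-04,
        -4.70225508e-04],
       [ 1.51783884e-04,  9.62426937e-01,  2.71540730e-01,
        -6.86705959e-02],
       [ 0.00000000e+00,  0.00000000e+00,  0.00000000e+00,
         1.00000000e+00]])}
```

View pics/scene0.png

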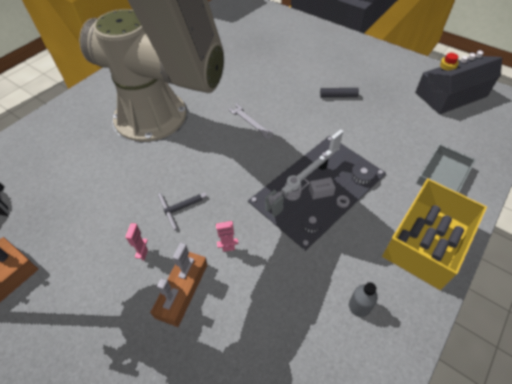

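View pics/side0.png

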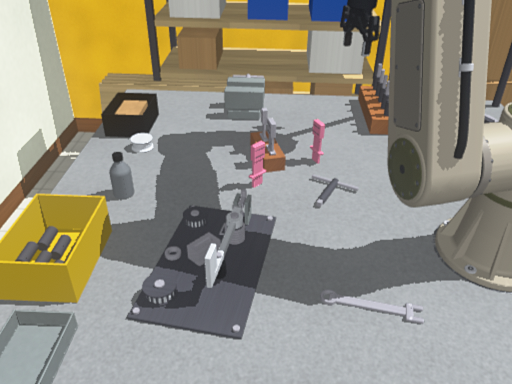

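View pics/wrist0.png

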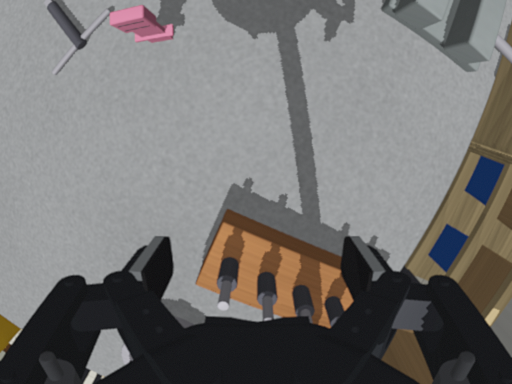

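```bash
cat > h.py <<'E'
import numpy as np, cv2
from scipy.spatial.transform import Rotation as R
from scipy.optimize import least_squares, minimize
def Rq(q): return R.from_quat([q[1],q[2],q[3],q[0]]).as_matrix()
def proj(cm,P,state=None):
    P=np.atleast_2d(P).astype(float)
    if 'xyz' in cm:
        c=(P-cm['xyz'])@Rq(cm['rotation'])
        return np.c_[cm['fx']*c[:,0]/c[:,2]+cm['cx'],cm['fy']*c[:,1]/c[:,2]+cm['cy']]
    T=cm['T_tool_cam'];Rt=Rq(state['orientation'])
    t=(P-state['tcp_pos'])@Rt
    c=(t-T[:3,3])@T[:3,:3]
    th=np.arctan2(np.hypot(c[:,0],c[:,1]),c[:,2]);ph=np.arctan2(c[:,1],c[:,0])
    return np.c_[cm['fx']*th*np.cos(ph)+cm['cx'],cm['fy']*th*np.sin(ph)+cm['cy']]
def ray(cm,uv,state=None):
    x=(uv[0]-cm['cx'])/cm['fx'];y=(uv[1]-cm['cy'])/cm['fy']
    if 'xyz' in cm:
        d=Rq(cm['rotation'])@np.array([x,y,1]);return cm['xyz'],d/np.linalg.norm(d)
    th=np.hypot(x,y);d=np.array([x/th*np.sin(th),y/th*np.sin(th),np.cos(th)]) if th>0 else np.array([0,0,1.])
    T=cm['T_tool_cam'];Rt=Rq(state['orientation'])
    return state['tcp_pos']+Rt@T[:3,3],Rt@T[:3,:3]@d
def atz(cm,uv,z,state=None):
    o,d=ray(cm,uv,state);return o+d*(z-o[2])/d[2]
def box(x0,x1,y0,y1,z0,z1):
    return np.array([[x,y,z] for x in(x0,x1) for y in(y0,y1) for z in(z0,z1)])
EDG=[(a,b) for a in range(8) for b in range(a+1,8) if bin(a^b).count('1')==1]
def place(P,x,y,yaw,z=0):
    c,s=np.cos(yaw),np.sin(yaw);return P@np.array([[c,s,0],[-s,c,0],[0,0,1]])+[x,y,z]
def drawbox(im,cm,P,col,state=None,sc=1,off=(0,0)):
    u=(proj(cm,P,state)-off)*sc
    for a,b in EDG: cv2.line(im,tuple(int(round(v)) for v in u[a]),tuple(int(round(v)) for v in u[b]),col,1,cv2.LINE_AA)
GA=[box(-.003,.003,-.015,.015,0,.075),box(-.007,.007,-.024,.024,.03,.036),box(-.007,.007,-.018,.018,.075,.115)]
STAND=box(-.028,.028,-.075,.075,0,.04)
PLATE=box(-.1,.1,-.165,.165,0,.008)
E
python3 - <<'E'
from workcell import *
from h import *
import pickle
out={}
for n in ["scene","side"]:
    im=read_camera(n)
    for l in ["gauge","narrow_gauge","stand","drive","block","lever"]:
        r=silhouettes(n,l);out[n,l]=r
        print(n,l,[(round(d['p'],2),d['extent'],int(d['mask'].sum())) for d in r])
    out[n]=im
pickle.dump(out,open('sil.pkl','wb'))
print(get_state()['clock'])
for n,box_ in [("scene",(110,190,160,150)),("scene",(230,110,180,150)),("side",(220,90,180,120)),("side",(120,170,180,170))]:
    x,y,w,h=box_;c=out[n][y:y+h,x:x+w,::-1]
    cv2.imwrite(f"pics/c_{n}_{x}.png",cv2.resize(c,None,fx=4,fy=4,interpolation=cv2.INTER_CUBIC)[:600,:800])
E
```

```text
scene gauge [(0.58, [174.3, 245.9, 13.9, 33.9], 374), (0.58, [125.6, 225.4, 20.7, 34.0], 432), (0.5, [149.2, 251.8, 55.7, 74.3], 1750)]
scene narrow_gauge [(0.57, [155.4, 277.0, 23.9, 31.7], 324)]
scene stand [(0.81, [150.2, 253.4, 58.2, 74.3], 1812)]
scene drive [(0.78, [247.9, 130.9, 140.4, 119.3], 7590), (0.66, [283.2, 133.6, 58.2, 58.9], 618)]
scene block [(0.58, [310.3, 176.4, 21.9, 23.0], 420)]
scene lever [(0.55, [283.6, 130.7, 57.3, 63.3], 723), (0.4, [246.4, 130.2, 138.6, 121.3], 7730)]
side gauge [(0.71, [312.9, 120.4, 11.6, 40.2], 372), (0.6, [251.6, 142.2, 12.9, 44.3], 455), (0.51, [265.5, 120.7, 13.4, 35.1], 215)]
side narrow_gauge [(0.65, [256.5, 109.5, 10.6, 35.6], 188)]
side stand [(0.75, [251.0, 132.6, 34.0, 40.0], 579)]
side drive [(0.98, [128.0, 192.5, 147.6, 145.8], 12867)]
side block [(0.9, [185.2, 235.0, 37.6, 34.4], 585)]
side lever [(0.89, [206.5, 205.9, 36.4, 80.5], 1083)]
0.85
```

View pics/c_scene_110.png

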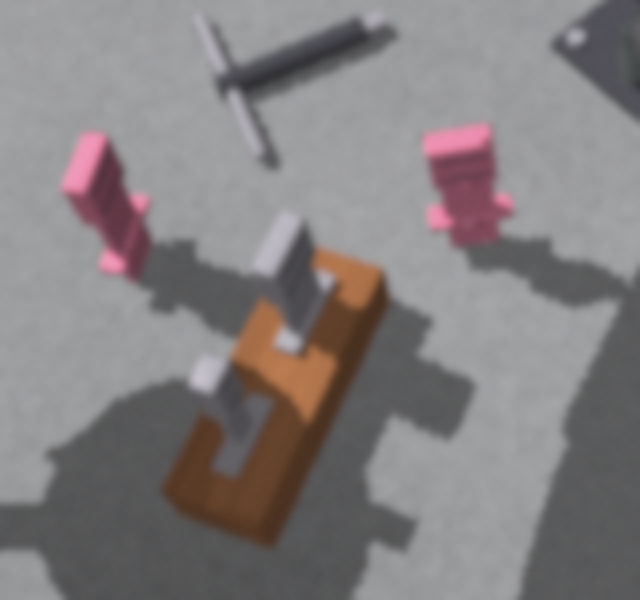

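View pics/c_scene_230.png

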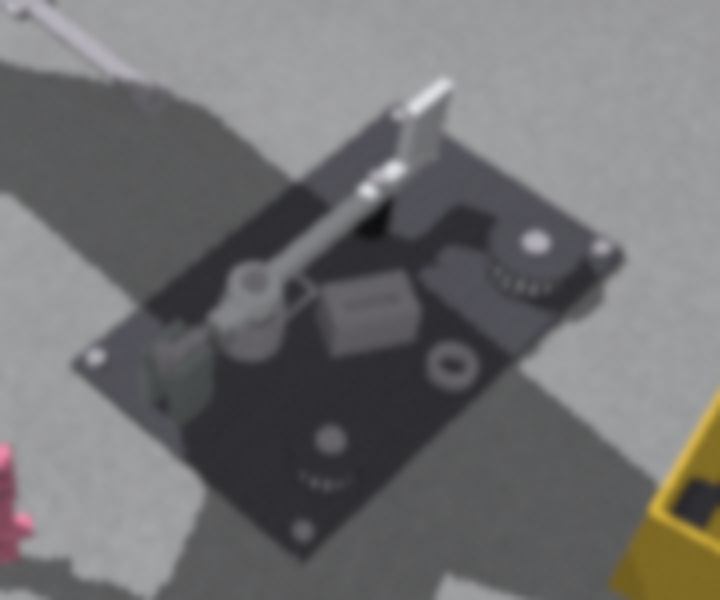

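View pics/c_side_220.png

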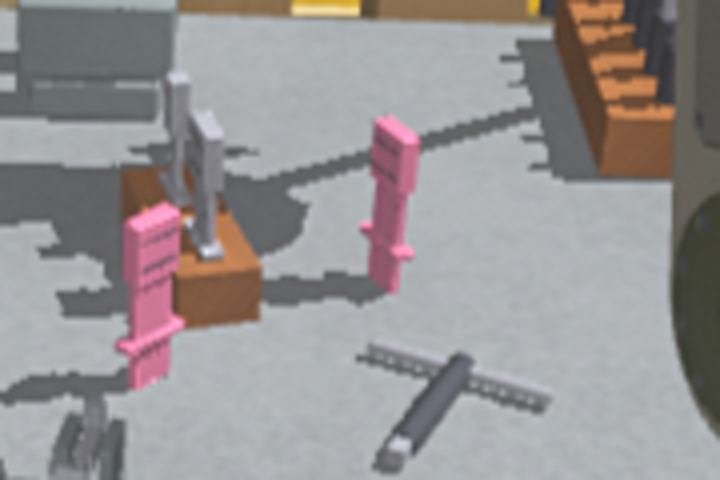

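View pics/c_side_120.png

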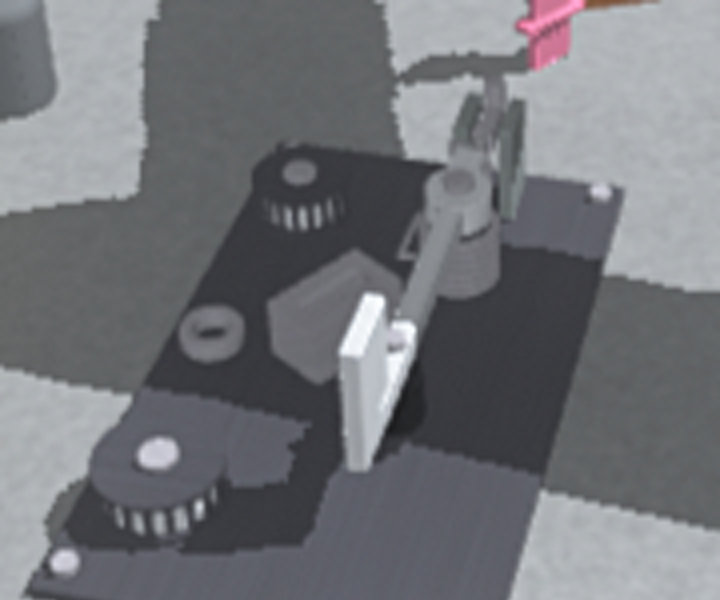

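```bash
cat > fit.py <<'E'
from workcell import camera_model
from h import *
import pickle
O=pickle.load(open('sil.pkl','rb'))
CM={n:camera_model(n) for n in("scene","side")}
def rmask(parts,cm,S=2):
    m=np.zeros((384*S,512*S),np.uint8)
    for P in parts:
        u=proj(cm,P)*S+S/2-.5;cv2.fillConvexPoly(m,cv2.convexHull(np.round(u*16).astype(np.int32)),1,shift=4)
    return m.astype(bool)
def sdf(mask):
    m=cv2.resize(mask.astype(np.uint8),None,fx=2,fy=2,interpolation=cv2.INTER_NEAREST)
    return m.astype(bool)
def fit(parts,masks,x0):
    M={n:sdf(m) for n,m in masks.items()}
    def cost(x):
        c=0
        for n,m in M.items():
            r=rmask([place(P,*x[:3]) for P in parts],CM[n])
            c+=1-(r&m).sum()/(r|m).sum()
        return c
    sim=np.array([x0]+[np.array(x0)+d for d in np.diag([.01,.01,.08])])
    r=minimize(cost,x0,method='Nelder-Mead',options=dict(initial_simplex=sim,xatol=1e-4,fatol=1e-5,maxiter=400))
    return r.x,r.fun
if __name__=="__main__":
    # drive corners
    L=np.array([[-.1,-.165,.008],[-.1,.165,.008],[.1,.165,.008],[.1,-.165,.008]])
    sc=np.array([[248.8,200.5],[330,136],[385.5,173.8],[305.8,249.5]])
    c=np.array([atz(CM['scene'],u,.008) for u in sc]);print(c.round(3))
    m=c.mean(0);v=(c[1]+c[2]-c[0]-c[3])/2;yaw=np.arctan2(v[1],v[0])-np.pi/2
    print('init',m,yaw,np.linalg.norm(v[:2]))
    for key in (["scene"],["side"],["scene","side"]):
        x,f=fit([PLATE],{n:O[n,'drive'][0]['mask'] for n in key},[m[0],m[1],yaw]);print('drive',key,x.round(4),round(f,3))
    # stand
    g=[atz(CM['scene'],(360/4+110-0,395/4+190),.04),atz(CM['scene'],(275/4+110,400/4+190),.02)]
    print(g)
    mk=O['scene','stand'][0]['mask']; vs,us=np.nonzero(mk);cc=atz(CM['scene'],(us.mean(),vs.mean()),.03)
    a=atz(CM['scene'],(110+195/4,190+500/4),.04);b=atz(CM['scene'],(110+350/4,190+260/4),.04);d=b-a
    y=np.arctan2(d[1],d[0])-np.pi/2;print('stand init',cc,y)
E
python3 fit.py
```

```text
[[ 0.448 -0.079  0.008]
 [ 0.501  0.243  0.008]
 [ 0.694  0.207  0.008]
 [ 0.641 -0.112  0.008]]
init [0.57101312 0.0648434  0.008     ] -0.1637006831063863 0.32460306167836517
drive ['scene'] [ 0.5678  0.0684 -0.1665] 0.055
drive ['side'] [ 0.5679  0.066  -0.16  ] 0.064
drive ['scene', 'side'] [ 0.5672  0.0664 -0.1649] 0.121
[array([ 0.51654313, -0.3356663 ,  0.04      ]), array([ 0.47374406, -0.36055384,  0.02      ])]
stand init [ 0.48218759 -0.36387312  0.03      ] 0.17956576837434524
```

```bash
cat > ov.py <<'E'
from fit import *
def ov(n,boxes,roi,name,im=None,cm=None,state=None):
    im=O[n] if im is None else im; cm=CM[n] if cm is None else cm
    x,y,w,h=roi;c=cv2.resize(im[y:y+h,x:x+w,::-1],None,fx=4,fy=4,interpolation=cv2.INTER_CUBIC)
    for P,col in boxes: drawbox(c,cm,P,col,state,4,(x-.375,y-.375))
    cv2.imwrite(f'pics/{name}.png',c[:600,:800])
def dboxes(d,q=0):
    b=[(place(PLATE,*d),(0,255,0))]
    bl=place(place(box(-.017,.017,-.028,.028,.008,.04),.017,-.011,-.55),*d);b.append((bl,(0,255,255)))
    sl=place(place(box(-.0042,.0042,-.0165,.0165,.04,.04),.017,-.011,-.55),*d);b.append((sl,(255,255,0)))
    for P in (box(-.005,.005,.141,.179,.048,.116),box(-.006,.006,0,.141,.05,.066)):
        b.append((place(place(P,-.03,-.07,-q),*d),(0,0,255)))
    return b
E
python3 - <<'E'
from ov import *
d=[.5675,.067,-.1645]
ov('scene',dboxes(d),(230,110,180,150),'o1');ov('side',dboxes(d),(110,170,180,170),'o2')
parts=[STAND]
for k in (["scene"],["side"],["scene","side"]):
    M={n:O[n,'stand'][0]['mask'] for n in k}
    x,f=fit(parts,M,[.482,-.364,.18]);print(k,x.round(4),f)
import pickle
s=x;b=[(place(STAND,*s),(0,255,0))]
for P in GA: b.append((place(place(P,0,.036,0,.01),*s),(0,0,255)))
ov('scene',b,(110,190,160,150),'o3');ov('side',b,(220,90,180,120),'o4')
E
```

```text
['scene'] [ 0.4714 -0.3541  0.2855] 0.2421932888747751
['side'] [ 0.4704 -0.3523  0.2788] 0.4634260341201215
['scene', 'side'] [ 0.4709 -0.3529  0.2856] 0.7136819660274217
```

View pics/o1.png

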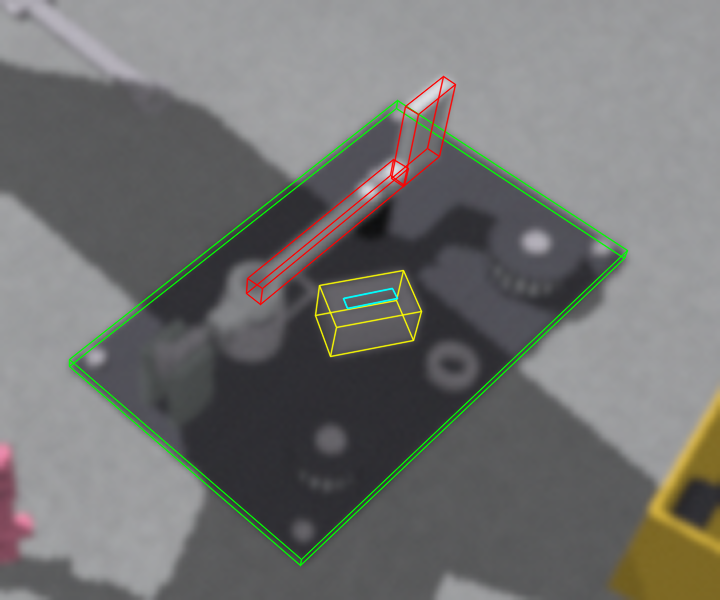

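View pics/o2.png

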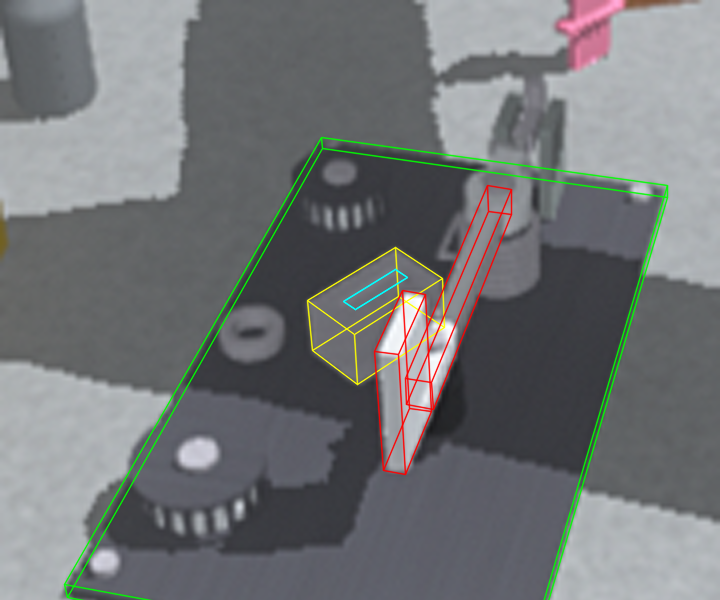

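View pics/o3.png

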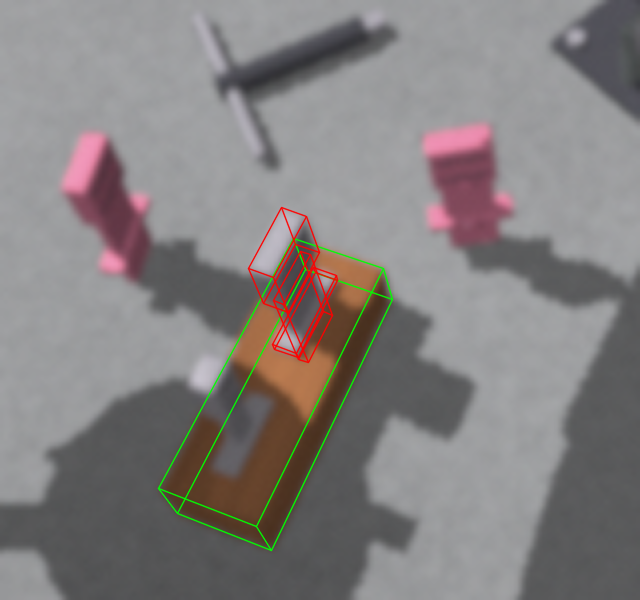

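View pics/o4.png

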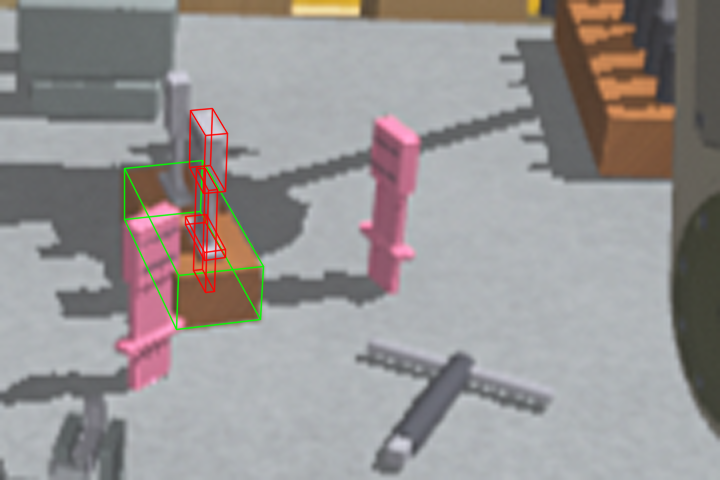

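```bash
python3 - <<'E'
import workcell;print([n for n in dir(workcell) if not n.startswith('__')])
for n in ('hold_point_z',):
    print(getattr(workcell,n,None))
from workcell import *
from h import *
s=get_state();print(Rq(s['orientation']).round(3),s['clock'])
st=[.4709,-.353,.2856];g=place(np.array([[0,.036,0]]),*st)[0];print('gauge',g)
d=[.5675,.067,-.1645];b=place(np.array([[.017,-.011,0]]),*d)[0];print('block',b,'yaw',d[2]-.55)
E
```

```text
['MotionError', 'camera_model', 'find_in', 'get_state', 'hand_in', 'hold_point_z', 'read_camera', 'silhouettes']
0.0187
[[ 0.     0.419 -0.908]
 [-0.    -0.908 -0.419]
 [-1.     0.     0.   ]] 0.85
gauge [ 0.4607576  -0.31845826  0.        ]
block [0.58246916 0.05336459 0.        ] yaw -0.7145
```

Request:
step_arm(targets=[[[0,0,0],[0,-0.93,-2.85],5],[[0,0,0],[0,-0.93,-2.85],5],[[0,0,0],[0,-0.93,-2.85],5],[[0,0,0],[0,-0.93,-2.85],5],[[0,0,0],[0,-0.93,-2.85],5],[[0,0,0],[0,-0.93,-2.85],5],[[0,0,0],[0,-0.93,-2.85],5],[[0,0,0],[0,-0.93,-2.85],5],[[0,0,0],[0,-0.93,-2.85],5],[[0,0,0],[0,-0.93,-2.85],5]])

```text
clock: 1.85
tcp_pos: [0.4617, -0.3172, 0.2086]
orientation: [0.152, 0.691, 0.152, -0.691]
wrist_force: [0.1, -0.4, 0.1]
finger_gap: 0.0499
```

Request:
step_arm(targets=[[[-8.16,0,0],[0,0,0],5],[[-8.16,0,0],[0,0,0],5],[[-8.16,0,0],[0,0,0],5],[[-8.16,0,0],[0,0,0],5],[[-8.16,0,0],[0,0,0],5],[[-8.16,0,0],[0,0,0],5],[[-8.16,0,0],[0,0,0],5],[[-8.16,0,0],[0,0,0],5],[[-8.16,0,0],[0,0,0],5],[[-8.16,0,0],[0,0,0],5]])

```text
clock: 2.85
tcp_pos: [0.4609, -0.3181, 0.2085]
orientation: [0.567, 0.422, 0.567, -0.422]
wrist_force: [-0.5, 0.4, -0.1]
finger_gap: 0.05
```

```bash
python3 - <<'E'
from workcell import *
from ov import *
s=get_state();im=read_camera('wrist');cm=camera_model('wrist')
r=silhouettes('wrist','gauge');print([(round(d['p'],2),d['extent']) for d in r])
pickle.dump((s,im,r),open('w1.pkl','wb'))
st=[.4709,-.353,.2856];c=im[:,:,::-1].copy()
cv2.imwrite('pics/w1.png',c)
Rt=Rq(s['orientation']);print(Rt.round(3),s['tcp_pos'])
b=[(place(STAND,*st),(0,255,0))]+[(place(place(P,0,.036,0,.01),*st),(0,0,255)) for P in GA]
for P,col in b: drawbox(c,cm,P,col,s)
cv2.imwrite('pics/w1o.png',c)
E
```

```text
[(0.97, [245.0, 149.5, 19.4, 60.9]), (0.97, [288.5, 72.3, 56.1, 36.8]), (0.78, [121.1, 141.4, 47.5, 51.5]), (0.56, [325.4, 0.0, 127.4, 66.4])]
[[ 0.     0.958  0.288]
 [-0.     0.288 -0.958]
 [-1.     0.     0.   ]] [ 0.46089035 -0.31807605  0.20854228]
```

View pics/w1.png

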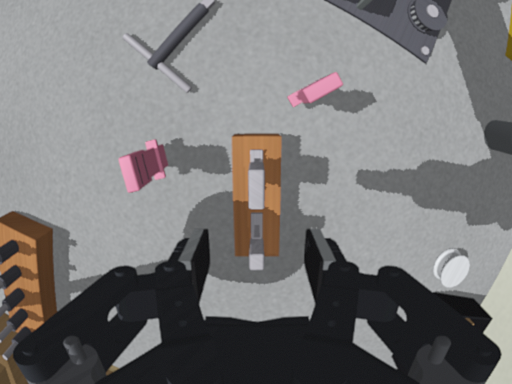

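View pics/w1o.png

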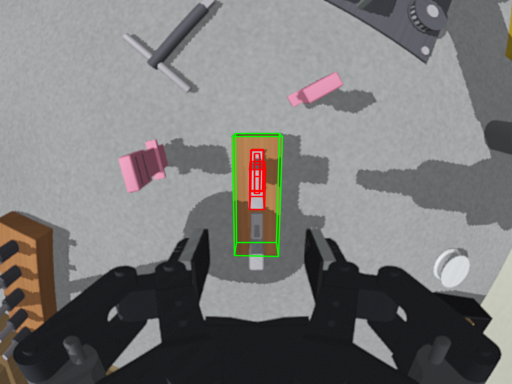

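```bash
python3 - <<'E'
import pickle,cv2
s,im,r=pickle.load(open('w1.pkl','rb'))
cv2.imwrite('pics/w1c.png',cv2.resize(im[120:280,170:340,::-1],None,fx=3.5,fy=3.5,interpolation=cv2.INTER_CUBIC))
E
```

```text
(no output)
```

View pics/w1c.png

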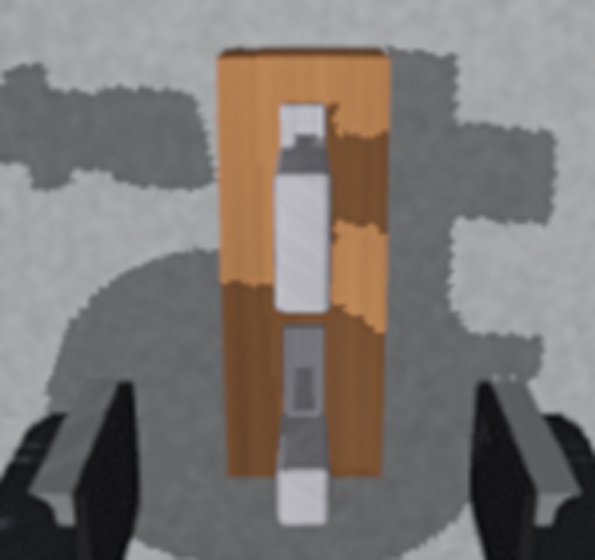

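Candidates in the wrist view: the steel gauge at (257,185) has a long, broad head, so it is the one wanted. The steel gauge at (257,258) has a short head, so it is the narrow one. The pink ones at (143,167) and (317,90) are not meant. I'm descending onto the first.

Request:
step_arm(targets=[[[0,0,0],[1.21,0,0],5],[[0,0,0],[1.21,0,0],5],[[0,0,0],[1.21,0,0],5],[[0,0,0],[1.21,0,0],5],[[0,0,0],[1.21,0,0],5],[[0,0,0],[1.21,0,0],5],[[0,0,0],[1.21,0,0],5],[[0,0,0],[1.21,0,0],5],[[0,0,0],[1.21,0,0],5],[[0,0,0],[1.21,0,0],5]], force=50)

```text
clock: 3.95
tcp_pos: [0.4609, -0.3181, 0.0865]
orientation: [0.566, 0.424, 0.566, -0.424]
wrist_force: [-0.1, -0.2, 0.1]
finger_gap: 0.0504
```

```bash
python3 - <<'E'
from workcell import *
from ov import *
s=get_state();im=read_camera('wrist');cm=camera_model('wrist')
st=[.4709,-.353,.2856];c=im[:,:,::-1].copy()
for P in GA: drawbox(c,cm,place(place(P,0,.036,0,.01),*st),(0,0,255),s)
cv2.imwrite('pics/w2o.png',cv2.resize(np.hstack([im[100:330,160:350,::-1],c[100:330,160:350]]),None,fx=2,fy=2))
print(s['tcp_pos'])
E
```

```text
[ 0.46090767 -0.31812053  0.0865472 ]
```

View pics/w2o.png

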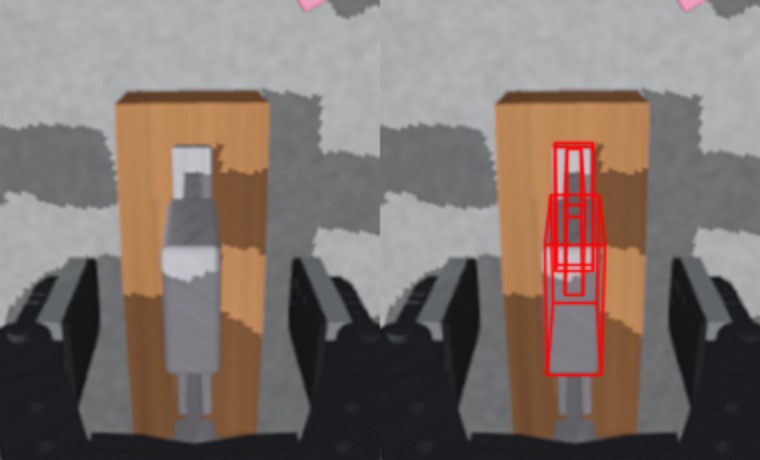

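Request:
step_arm(targets=[[[0,0,0],[0,0,0],0.5],[[0,0,0],[0,0,0],0.5],[[0,0,0],[0,0,0],0.5],[[0,0,0],[0,0,0],0.5],[[0,0,0],[0,0,0],0.5],[[0,0,0],[0,0,0],0.5],[[0,0,0],[0,0,0],0.5],[[0,0,0],[0,0,0],0.5],[[0,0,0],[-0.1,0,0],0.5],[[0,0,0],[-0.1,0,0],0.5]], force=60)

```text
clock: 5.0
tcp_pos: [0.4604, -0.3175, 0.0889]
orientation: [0.566, 0.424, 0.567, -0.423]
wrist_force: [-0.1, -0.2, -1.7]
finger_gap: 0.0123
```

Request:
step_arm(targets=[[[0,0,0],[-0.6,0,0],0.5],[[0,0,0],[-1.2,0,0],0.5],[[0,0,0],[-1.2,0,0],0.5],[[0,0,0],[-1.2,0,0],0.5],[[0,0,0],[-1.2,0,0],0.5],[[0,0,0],[-1.2,0,0],0.5],[[0,0,0],[-1.2,0,0],0.5],[[0,0,0],[-1.2,0,0],0.5],[[0,0,0],[-1.2,0,0],0.5],[[0,0,0],[-1.0,0,0],0.5]])

```text
clock: 6.0
tcp_pos: [0.461, -0.3182, 0.2027]
orientation: [0.566, 0.424, 0.566, -0.424]
wrist_force: [0.6, -0.5, -1.5]
finger_gap: 0.0126
```

```bash
python3 - <<'E'
from workcell import *
from ov import *
s=get_state();im=read_camera('wrist');cm=camera_model('wrist')
cv2.imwrite('pics/w3.png',im[:,:,::-1])
Rt=Rq(s['orientation']);b=np.array([.5825,.0534])
d=np.r_[b-s['tcp_pos'][:2],0];print(s['tcp_pos'],'tool shift',(Rt.T@d).round(4),'phi',np.arctan2(Rt[1,1],Rt[0,1]),s['wrist_force'],s['joint_pos'].round(2),s['finger_gap'])
for n in('scene','side'):
    i=read_camera(n);cv2.imwrite(f'pics/{n}3.png',i[:,:,::-1])
E
```

```text
[ 0.46098523 -0.3181876   0.20270352] tool shift [-1.000e-04  2.215e-01 -3.222e-01] phi 0.28615131423097345 [ 0.55393899 -0.45909947 -1.51488844] [-0.75  0.29 -0.01  1.28 -0.    0.54] 0.012566759530182357
```

View pics/w3.png

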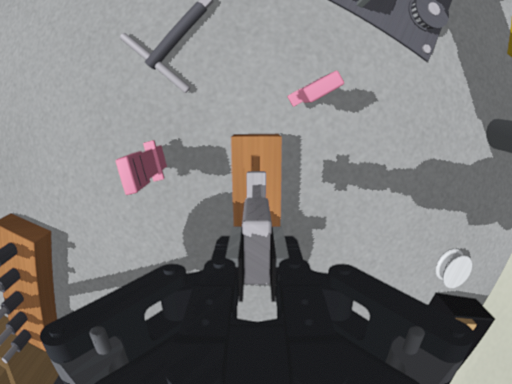

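Request:
step_arm(targets=[[[5.73,0,0],[-0.2,0,0],0.5],[[5.73,0,0],[-0.2,0,0],0.5],[[5.73,0,0],[-0.2,0,0],0.5],[[5.73,0,0],[-0.2,0,0],0.5],[[5.73,0,0],[-0.2,0,0],0.5],[[5.73,0,0],[-0.2,0,0],0.5],[[5.73,0,0],[-0.2,0,0],0.5],[[5.73,0,0],[-0.2,0,0],0.5],[[5.73,0,0],[-0.2,0,0],0.5],[[5.73,0,0],[-0.2,0,0],0.5]])

```text
clock: 7.15
tcp_pos: [0.4605, -0.3177, 0.2206]
orientation: [-0.292, -0.644, -0.293, 0.644]
wrist_force: [0.4, 0.3, -2.2]
finger_gap: 0.0122
```

Request:
step_arm(targets=[[[0,0,0],[0,-1.515,-3.0],0.5],[[0,0,0],[0,-1.515,-3.0],0.5],[[0,0,0],[0,-1.515,-3.0],0.5],[[0,0,0],[0,-1.515,-3.0],0.5],[[0,0,0],[0,-1.515,-3.0],0.5],[[0,0,0],[0,-1.515,-3.0],0.5],[[0,0,0],[0,-1.515,-3.0],0.5],[[0,0,0],[0,-1.515,-3.0],0.5],[[0,0,0],[0,-1.515,-3.0],0.5],[[0,0,0],[0,-1.515,-3.0],0.5]])

```text
clock: 8.15
tcp_pos: [0.5425, 0.0093, 0.2206]
orientation: [-0.294, -0.643, -0.294, 0.644]
wrist_force: [0.8, 0.1, -0.9]
finger_gap: 0.0126
```

```bash
python3 - <<'E'
from workcell import *
from ov import *
s=get_state();im=read_camera('wrist');cm=camera_model('wrist')
pickle.dump((s,im),open('w4.pkl','wb'))
c=im[:,:,::-1].copy()
for P,col in dboxes([.5675,.067,-.1645]): drawbox(c,cm,P,col,s)
cv2.imwrite('pics/w4.png',np.hstack([im[:,:,::-1],c])[:, :]) if 0 else None
a=cv2.resize(im[60:260,130:390,::-1],None,fx=3,fy=3,interpolation=cv2.INTER_CUBIC)
cv2.imwrite('pics/w4a.png',a);cv2.imwrite('pics/w4o.png',c)
print(s['tcp_pos'],Rq(s['orientation']).round(3))
E
```

```text
[0.54251421 0.00930359 0.22064975] [[-0.001  0.756 -0.655]
 [ 0.    -0.655 -0.756]
 [-1.    -0.001  0.001]]
```

View pics/w4o.png

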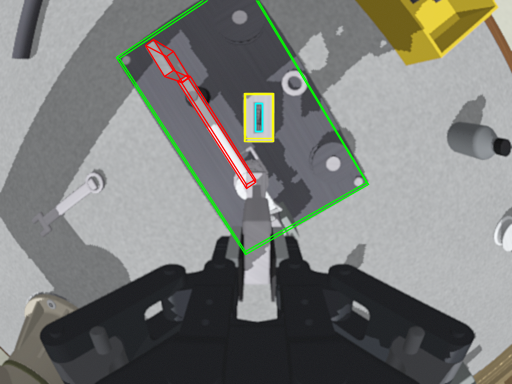

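View pics/w4a.png

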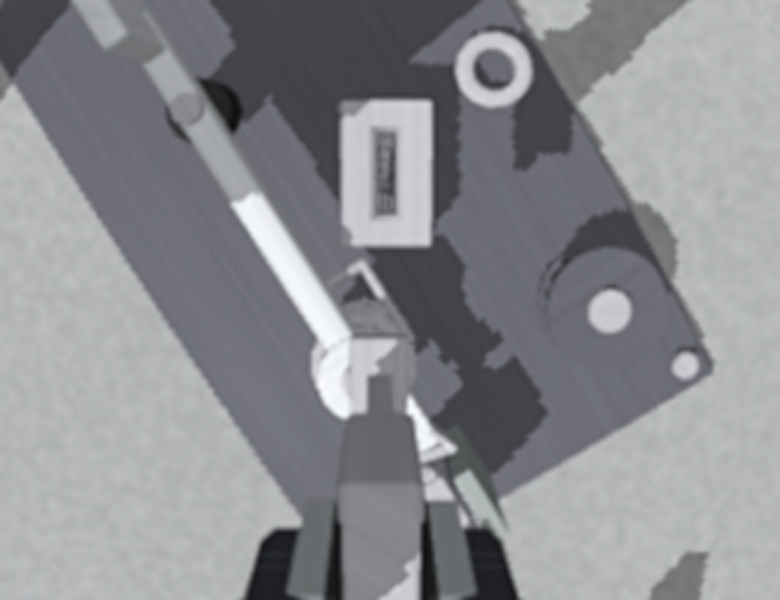

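```bash
python3 - <<'E'
from workcell import *
from ov import *
s,im=pickle.load(open('w4.pkl','rb'));cm=camera_model('wrist')
sx,sy=130-1/3,60-1/3
# slot/ top face corners in crop/3
tf=np.array([[341,99],[433,99],[433,247],[343,247]])/3+[sx,sy]
sl=np.array([[372,127],[397,127],[397,217],[372,217]])/3+[sx,sy]
Rt=Rq(s['orientation'])
for nm,q in(('top',tf),('slot',sl)):
    P=np.array([atz(cm,u,.04,s) for u in q]);T=(P-s['tcp_pos'])@Rt
    print(nm,P.mean(0).round(4),T.mean(0).round(4),'size',np.ptp(T,0).round(4)); 
    v=P[2]+P[3]-P[0]-P[1];print('heading of long axis dev tool z(deg)',np.degrees(np.arctan2(*( (Rt.T@v)[[1,2]]))))
# model in image
b=place(np.array([[.017,-.011,.04]]),.5675,.067,-.1645);print(b,proj(cm,b,s))
# gauge shoulder/foot in image with delta=0
G=np.vstack([P for P in GA]);
for d in (0,.002):
  for dx in (.0775,):
    w=[]
    for P in GA:
        # tool coords: gauge z up = -tool x ; gauge y->tool z (width), gauge x -> tool y
        t=np.c_[dx-P[:,2],P[:,0],P[:,1]+d];w.append(t@Rt.T+s['tcp_pos'])
    c=cv2.resize(im[60:290,130:390,::-1],None,fx=2.5,fy=2.5,interpolation=cv2.INTER_CUBIC)
    for W in w: drawbox(c,cm,W,(0,0,255),s,2.5,(130-.3,60-.3))
    cv2.imwrite(f'pics/w4g{int(d*1000)}.png',c)
E
```

```text
top [0.5824 0.0524 0.04  ] [ 0.1806  0.0021 -0.0589] size [0.0001 0.0356 0.0579]
heading of long axis dev tool z(deg) 0.42140882467721036
slot [0.5818 0.0535 0.04  ] [ 0.1806  0.001  -0.0592] size [0.     0.0097 0.0351]
heading of long axis dev tool z(deg) 0.01626807198215682
[[0.58246916 0.05336459 0.04      ]] [[258.33570915 116.68493405]]
```

View pics/w4g0.png

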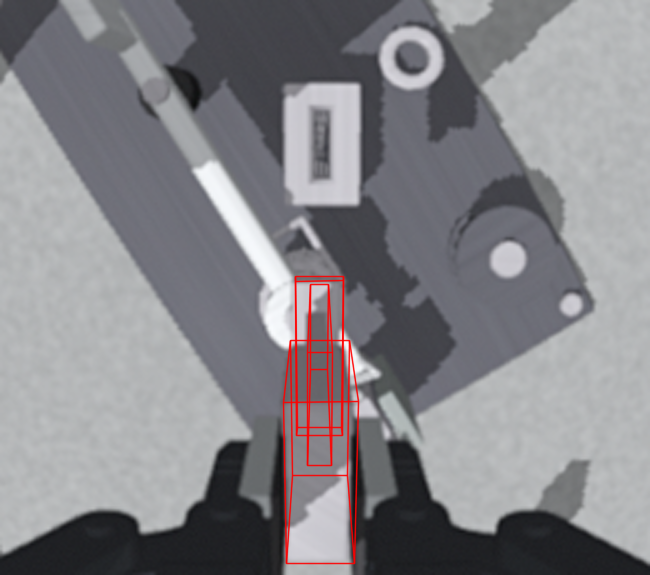

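Request:
step_arm(targets=[[[0,0,0],[0,0.02,-1.19],0.5],[[0,0,0],[0,0.02,-1.19],0.5],[[0,0,0],[0,0.02,-1.19],0.5],[[0,0,0],[0,0.02,-1.19],0.5],[[0,0,0],[0,0.03,-1.19],0.5],[[0,0,0],[1.6,0,0],0.5],[[0,0,0],[1.6,0,0],0.5],[[0,0,0],[1.6,0,0],0.5],[[0,0,0],[1.6,0,0],0.5],[[0,0,0],[1.6,0,0],0.5]])

```text
clock: 9.2
tcp_pos: [0.5831, 0.0522, 0.1408]
orientation: [0.294, 0.643, 0.294, -0.643]
wrist_force: [-1.0, 0.1, -1.3]
finger_gap: 0.0126
```

```bash
python3 - <<'E'
from workcell import *
from ov import *
s=get_state();im=read_camera('wrist');cm=camera_model('wrist')
c=im[:,:,::-1].copy()
Rt=Rq(s['orientation']);t=(np.array([.5822,.0534,0])-s['tcp_pos'])@Rt
print(s['tcp_pos'],t,s['wrist_force'],'phi',np.arctan2(Rt[1,1],Rt[0,1]))
for P,col in dboxes([.5675,.067,-.1645])[1:3]: drawbox(c,cm,P,col,s)
cv2.imwrite('pics/w5.png',cv2.resize(np.hstack([im[110:310,160:350,::-1],c[110:310,160:350]]),None,fx=2,fy=2,interpolation=cv2.INTER_CUBIC))
i2=read_camera('side');O['side']=i2
bs=dboxes([.5675,.067,-.1645])
w=[np.c_[.0775-P[:,2],P[:,0],P[:,1]]@Rt.T+s['tcp_pos'] for P in GA]
ov('side',bs[1:3]+[(W,(0,0,255)) for W in w],(130,140,180,140),'s5')
i2=read_camera('scene');O['scene']=i2
ov('scene',bs[1:3]+[(W,(0,0,255)) for W in w],(230,110,180,150),'sc5')
E
```

```text
[0.58309276 0.05216084 0.14076829] [ 0.14076815 -0.00149989 -0.00035136] [-0.99222438  0.13366008 -1.30616027] phi -0.7143209650651197
```

View pics/w5.png

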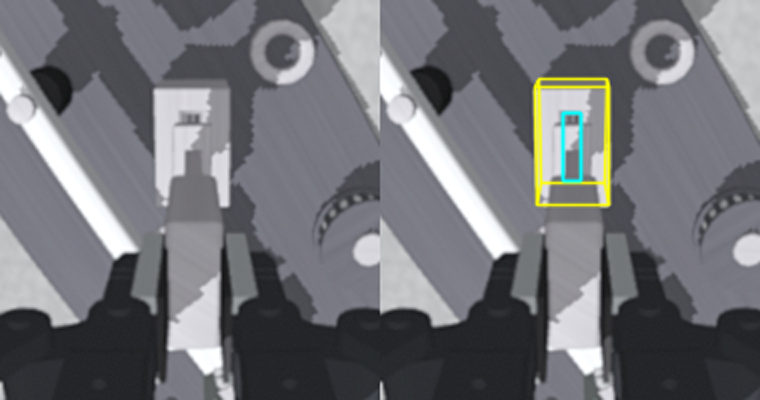

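View pics/s5.png

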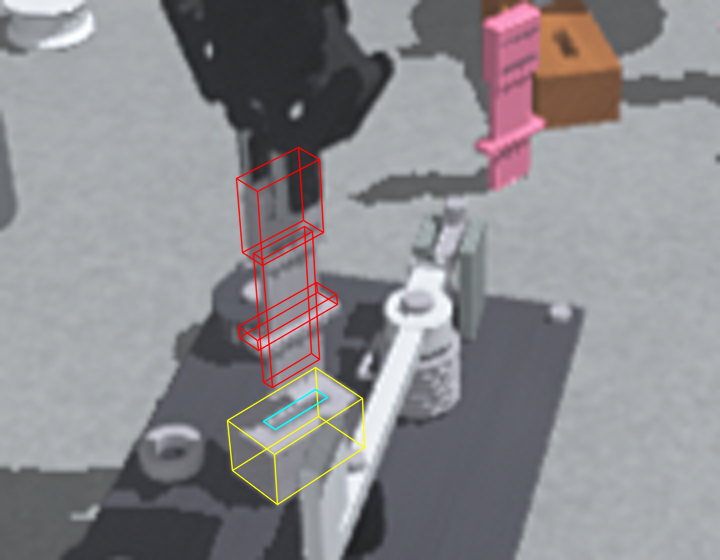

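View pics/sc5.png

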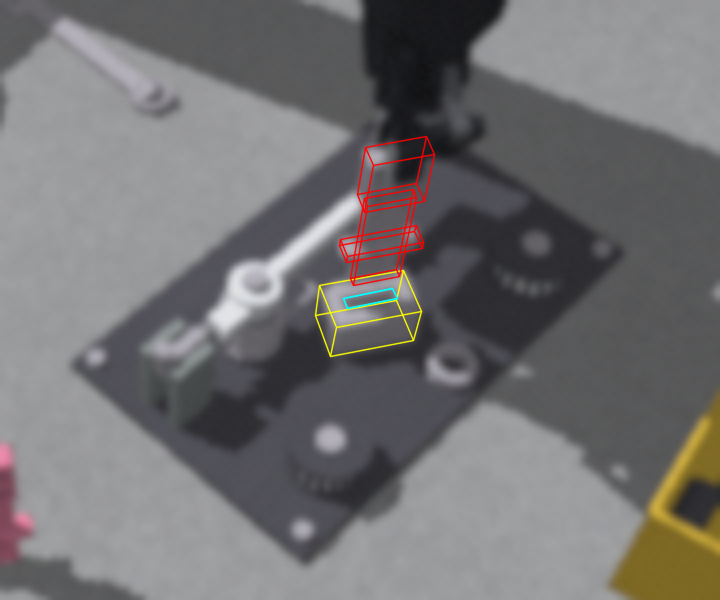

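Request:
step_arm(targets=[[[0,0,0],[0,-0.1,-0.05],0.5],[[0,0,0],[0,0,0],0.5],[[0,0,0],[0.3,0,0],0.5],[[0,0,0],[0.3,0,0],0.5],[[0,0,0],[0.3,0,0],0.5],[[0,0,0],[0.3,0,0],0.5],[[0,0,0],[0.3,0,0],0.5],[[0,0,0],[0.3,0,0],0.5],[[0,0,0],[0,0,0],0.5],[[0,0,0],[0,0,0],0.5]])

```text
clock: 10.35
tcp_pos: [0.5821, 0.0531, 0.1234]
orientation: [-0.294, -0.643, -0.294, 0.643]
wrist_force: [0.4, -0.8, -1.0]
finger_gap: 0.0125
```

```bash
python3 - <<'E'
from workcell import *
from ov import *
s=get_state();im=read_camera('wrist');cm=camera_model('wrist')
Rt=Rq(s['orientation']);t=(np.array([.5822,.0534,0])-s['tcp_pos'])@Rt
print(s['tcp_pos'],t,s['wrist_force'])
cv2.imwrite('pics/w6.png',cv2.resize(im[130:260,200:320,::-1],None,fx=4.5,fy=4.5,interpolation=cv2.INTER_CUBIC))
i2=read_camera('side');
cv2.imwrite('pics/s6.png',cv2.resize(i2[170:280,160:260,::-1],None,fx=5,fy=5,interpolation=cv2.INTER_CUBIC))
E
```

```text
[0.58211067 0.05314315 0.12338089] [ 1.23380845e-01 -9.09851357e-05 -2.75116840e-04] [ 0.44572501 -0.84108972 -0.95366638]
```

View pics/w6.png

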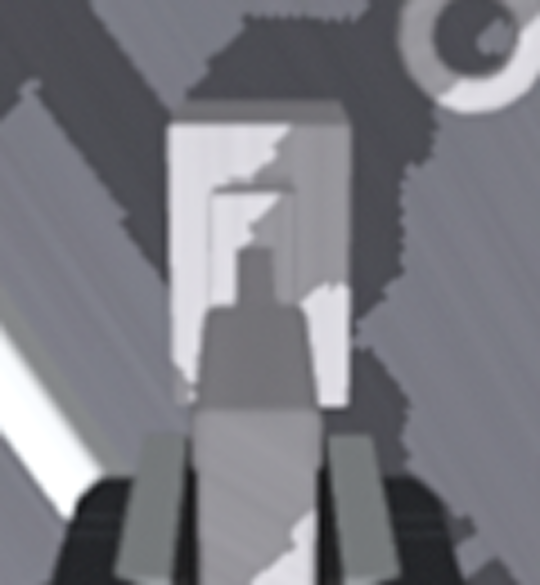

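View pics/s6.png

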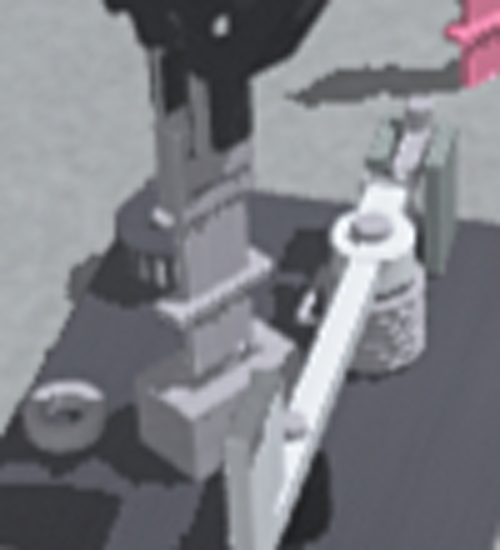

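Request:
step_arm(targets=[[[0,0,0],[0,0.06,0],0.5],[[0,0,0],[0.2,0,0],0.5],[[0,0,0],[0.2,0,0],0.5],[[0,0,0],[0.2,0,0],0.5],[[0,0,0],[0.1,0,0],0.5],[[0,0,0],[0.1,0,0],0.5],[[0,0,0],[0.1,0,0],0.5],[[0,0,0],[0.1,0,0],0.5],[[0,0,0],[0,0,0],0.5],[[0,0,0],[0,0,0],0.5]])

```text
clock: 11.45
tcp_pos: [0.5826, 0.0528, 0.1135]
orientation: [0.294, 0.643, 0.294, -0.643]
wrist_force: [0.6, -0.7, -1.8]
finger_gap: 0.0124
```

Request:
step_arm(targets=[[[0,0,0],[0.1,0,0],0.5],[[0,0,0],[0.1,0,0],0.5],[[0,0,0],[0.1,0,0],0.5],[[0,0,0],[0.1,0,0],0.5],[[0,0,0],[0.1,0,0],0.5],[[0,0,0],[0.1,0,0],0.5],[[0,0,0],[0,0,0],0.5],[[0,0,0],[0,0,0],0.5],[[0,0,0],[0,0,0],0.5],[[0,0,0],[0,0,0],0.5]])

```text
clock: 12.45
tcp_pos: [0.5827, 0.0527, 0.1075]
orientation: [0.294, 0.643, 0.294, -0.643]
wrist_force: [0.1, -0.0, -1.0]
finger_gap: 0.012
```

```bash
python3 - <<'E'
from workcell import *
from ov import *
s=get_state()
print(s['tcp_pos'],s['wrist_force'],s['ft_torque'])
i2=read_camera('side');im=read_camera('wrist')
a=cv2.resize(i2[170:280,160:260,::-1],(400,440),interpolation=cv2.INTER_CUBIC)
b=cv2.resize(im[130:240,205:305,::-1],(400,440),interpolation=cv2.INTER_CUBIC)
cv2.imwrite('pics/s7.png',np.hstack([a,b]))
E
```

```text
[0.5826804  0.05274806 0.10753958] [ 0.13257317 -0.04029744 -0.98229066] [ 0.00502183  0.02830207 -0.01217048]
```

View pics/s7.png

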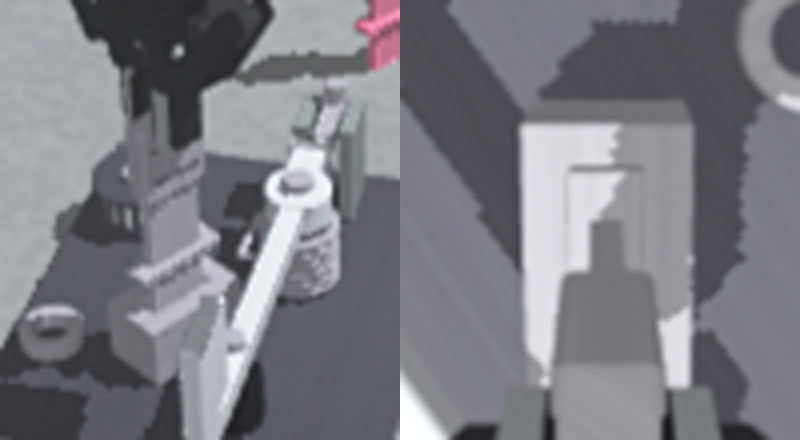

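Request:
step_arm(targets=[[[0,0,0],[0.2,0,0],0.5],[[0,0,0],[0.2,0,0],0.5],[[0,0,0],[0.2,0,0],0.5],[[0,0,0],[0.2,0,0],0.5],[[0,0,0],[0.2,0,0],0.5],[[0,0,0],[0.2,0,0],0.5],[[0,0,0],[0.2,0,0],0.5],[[0,0,0],[0.1,0,0],0.5],[[0,0,0],[0,0,0],0.5],[[0,0,0],[0,0,0],0.5]])

```text
clock: 13.55
tcp_pos: [0.5827, 0.0528, 0.0925]
orientation: [0.294, 0.643, 0.294, -0.643]
wrist_force: [0.1, 0.0, -0.8]
finger_gap: 0.0123
```

Request:
step_arm(targets=[[[0,0,0],[0.1,0,0],0.5],[[0,0,0],[0.1,0,0],0.5],[[0,0,0],[0.1,0,0],0.5],[[0,0,0],[0.05,0,0],0.5],[[0,0,0],[0.05,0,0],0.5],[[0,0,0],[0.05,0,0],0.5],[[0,0,0],[0.05,0,0],0.5],[[0,0,0],[0,0,0],0.5],[[0,0,0],[0,0,0],0.5],[[0,0,0],[0,0,0],0.5]])

```text
clock: 14.55
tcp_pos: [0.5828, 0.0527, 0.0883]
orientation: [0.294, 0.643, 0.294, -0.643]
wrist_force: [-2.4, 0.1, 6.3]
finger_gap: 0.0126
```

Request:
step_arm(targets=[[[0,0,0],[0.03,0,0],0.5],[[0,0,0],[0.03,0,0],0.5],[[0,0,0],[0.03,0,0],0.5],[[0,0,0],[0.03,0,0],0.5],[[0,0,0],[0,0,0],0.5],[[0,0,0],[0,0,0],0.5],[[0,0,0],[0,0,0],0.5],[[0,0,0],[0,0,0],0.5],[[0,0,0],[0,0,0],0.5],[[0,0,0],[0,0,0],0.5]])

```text
clock: 15.55
tcp_pos: [0.5831, 0.0527, 0.0882]
orientation: [0.294, 0.644, 0.293, -0.643]
wrist_force: [-4.6, -0.6, 12.2]
finger_gap: 0.0127
```

```bash
python3 - <<'E'
from workcell import *
from ov import *
s=get_state()
print(s['tcp_pos'],s['wrist_force'],s['ft_torque'])
i2=read_camera('side');im=read_camera('wrist');i3=read_camera('scene')
f=lambda i,x,y:cv2.resize(i[y:y+90,x:x+90,::-1],(400,400),interpolation=cv2.INTER_CUBIC)
cv2.imwrite('pics/s8.png',np.hstack([f(i2,165,180),f(im,210,140)]))
E
```

```text
[0.58307526 0.05267767 0.08824924] [-4.62530418 -0.6028861  12.21390195] [0.0261526  0.98766537 0.00249391]
```

View pics/s8.png

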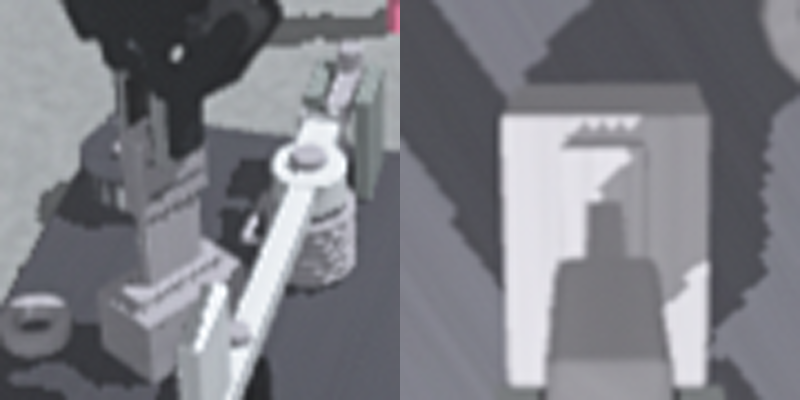

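Request:
step_arm(targets=[[[0,0,0],[-0.1,0,0],0.5],[[0,0,0],[0,0,0],4],[[0,0,0],[0,0,0],4],[[0,0,0],[0,0,0],4],[[0,0,0],[0,0,0],4],[[0,0,0],[0,0,0],4],[[0,0,0],[0,0,0],4],[[0,0,0],[0,0,0],4],[[0,0,0],[0,0,0],4],[[0,0,0],[0,0,0],4]])

```text
clock: 16.7
tcp_pos: [0.5826, 0.0527, 0.0873]
orientation: [0.294, 0.643, 0.294, -0.643]
wrist_force: [0.4, -0.1, -0.6]
finger_gap: 0.04
```

Request:
step_arm(targets=[[[0,0,0],[-0.6,0,0],4],[[0,0,0],[-0.6,0,0],4],[[0,0,0],[-0.6,0,0],4],[[0,0,0],[-0.6,0,0],4],[[0,0,0],[-0.6,0,0],4],[[0,0,0],[-0.6,0,0],4],[[0,0,0],[-0.6,0,0],4],[[0,0,0],[-0.6,0,0],4],[[0,0,0],[-0.6,0,0],4],[[0,0,0],[-0.6,0,0],4]])

```text
clock: 17.7
tcp_pos: [0.5826, 0.0528, 0.1477]
orientation: [-0.294, -0.643, -0.294, 0.643]
wrist_force: [0.3, 0.3, -0.9]
finger_gap: 0.04
```

```bash
python3 - <<'E'
from workcell import *
from ov import *
s=get_state()
print(s['tcp_pos'],s['wrist_force'])
i2=read_camera('side');im=read_camera('wrist');i3=read_camera('scene');cm=camera_model('wrist')
O['side']=i2;O['scene']=i3
b=dboxes([.5675,.067,-.1645])[1:2]
b+=[(place(place(P,.017,-.011,-.55,.01),.5675,.067,-.1645),(0,0,255)) for P in GA]
ov('side',b,(160,160,100,110),'s9');ov('scene',b,(260,120,130,100),'sc9')
c=im[:,:,::-1].copy()
for P,col in b: drawbox(c,cm,P,col,s)
f=lambda i:cv2.resize(i[100:260,200:320],None,fx=3.3,fy=3.3,interpolation=cv2.INTER_CUBIC)
cv2.imwrite('pics/w9.png',np.hstack([f(im[:,:,::-1]),f(c)]))
f=lambda n,i,x,y:cv2.imwrite(n,cv2.resize(i[y:y+110,x:x+110,::-1],(550,550),interpolation=cv2.INTER_CUBIC))
f('pics/s9r.png',i2,160,160)
E
```

```text
[0.58260017 0.0527816  0.14774873] [ 0.26775951  0.34168743 -0.87084938]
```

View pics/w9.png

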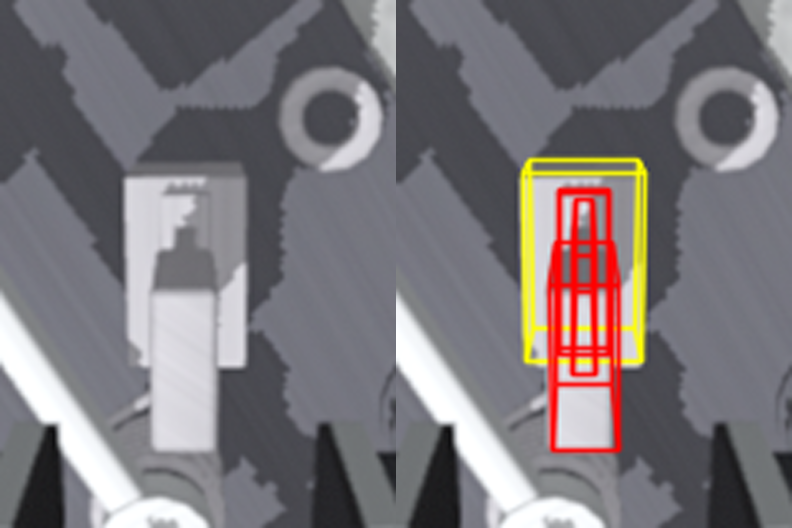

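View pics/s9.png

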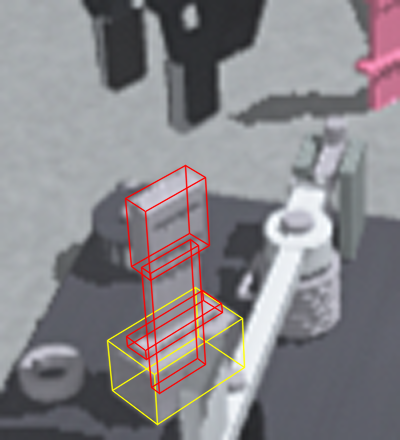

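View pics/s9r.png

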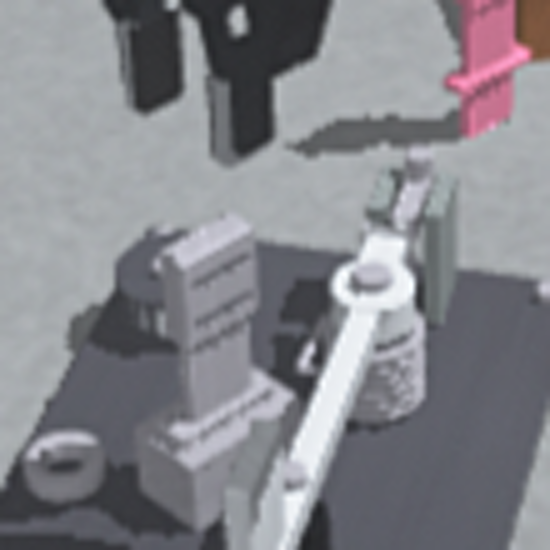

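View pics/sc9.png

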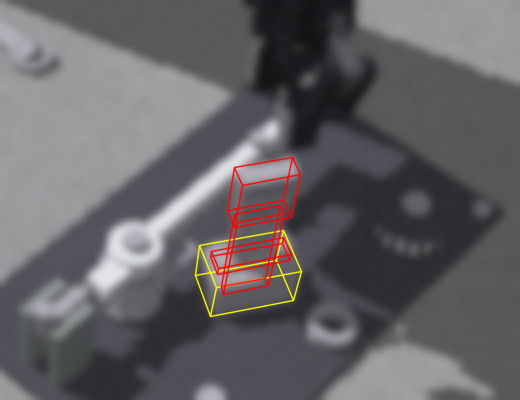

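Request:
step_arm(targets=[[[0,0,0],[0,0,0],0],[[0,0,0],[0,0,0],0],[[0,0,0],[0,0,0],0],[[0,0,0],[0,0,0],0],[[0,0,0],[0,0,0],0],[[0,0,0],[0,0,0],0],[[0,0,0],[0.5,0,0],0],[[0,0,0],[0.5,0,0],0],[[0,0,0],[0.5,0,0],0],[[0,0,0],[0.3,0,0],0]])

```text
clock: 18.85
tcp_pos: [0.5822, 0.0528, 0.1284]
orientation: [-0.294, -0.643, -0.294, 0.644]
wrist_force: [-0.4, 0.1, 0.0]
finger_gap: -0.0
```

Request:
step_arm(targets=[[[0,0,0],[0.1,0,0],0],[[0,0,0],[0.1,0,0],0],[[0,0,0],[0.1,0,0],0],[[0,0,0],[0.05,0,0],0],[[0,0,0],[0.05,0,0],0],[[0,0,0],[0.05,0,0],0],[[0,0,0],[0.05,0,0],0],[[0,0,0],[0,0,0],0],[[0,0,0],[0,0,0],0],[[0,0,0],[0,0,0],0]])

```text
clock: 19.85
tcp_pos: [0.5826, 0.0528, 0.1243]
orientation: [0.294, 0.643, 0.294, -0.643]
wrist_force: [0.3, -0.7, -0.8]
finger_gap: 0.0001
```

Request:
step_arm(targets=[[[0,0,0],[0.05,0,0],0],[[0,0,0],[0.05,0,0],0],[[0,0,0],[0.05,0,0],0],[[0,0,0],[0,0,0],0],[[0,0,0],[0,0,0],0],[[0,0,0],[0,0,0],0],[[0,0,0],[0,0,0],0],[[0,0,0],[0,0,0],0],[[0,0,0],[0,0,0],0],[[0,0,0],[0,0,0],0]])

```text
clock: 20.85
tcp_pos: [0.5826, 0.0527, 0.1228]
orientation: [0.294, 0.643, 0.294, -0.643]
wrist_force: [0.5, -0.5, 0.8]
finger_gap: 0.0003
```

Request:
step_arm(targets=[[[0,0,0],[0.05,0,0],0],[[0,0,0],[0.05,0,0],0],[[0,0,0],[0.05,0,0],0],[[0,0,0],[0.05,0,0],0],[[0,0,0],[0,0,0],0],[[0,0,0],[0,0,0],0],[[0,0,0],[0,0,0],0],[[0,0,0],[0,0,0],0],[[0,0,0],[0,0,0],0],[[0,0,0],[0,0,0],0]])

```text
clock: 21.85
tcp_pos: [0.5826, 0.0528, 0.1208]
orientation: [0.294, 0.643, 0.294, -0.643]
wrist_force: [0.1, 0.5, 0.0]
finger_gap: 0.0003
```

```bash
python3 - <<'E'
from workcell import *
from ov import *
s=get_state()
i2=read_camera('side');im=read_camera('wrist');i3=read_camera('scene')
f=lambda i,x,y:cv2.resize(i[y:y+110,x:x+80,::-1],(400,550),interpolation=cv2.INTER_CUBIC)
cv2.imwrite('pics/s10.png',np.hstack([f(i2,160,160),f(im,216,140)]))
cv2.imwrite('pics/sc10.png',cv2.resize(i3[110:210,270:370,::-1],None,fx=5,fy=5,interpolation=cv2.INTER_CUBIC))
E
```

```text
(no output)
```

View pics/s10.png

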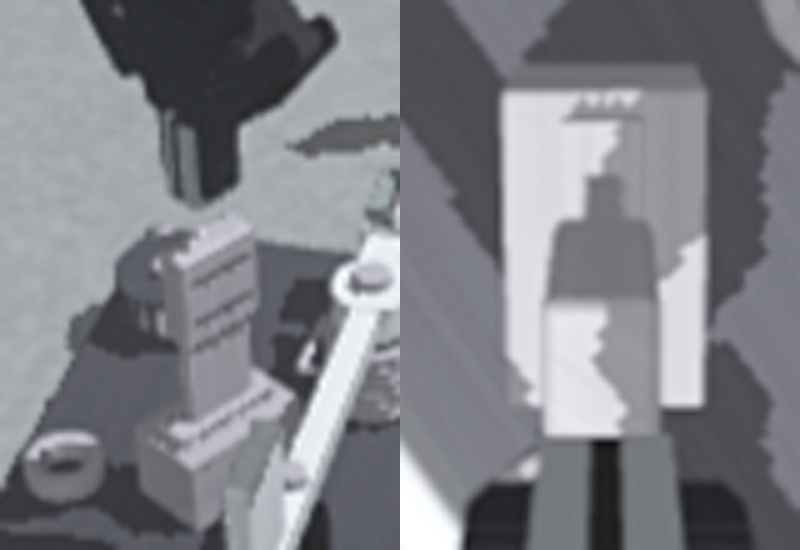

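View pics/sc10.png

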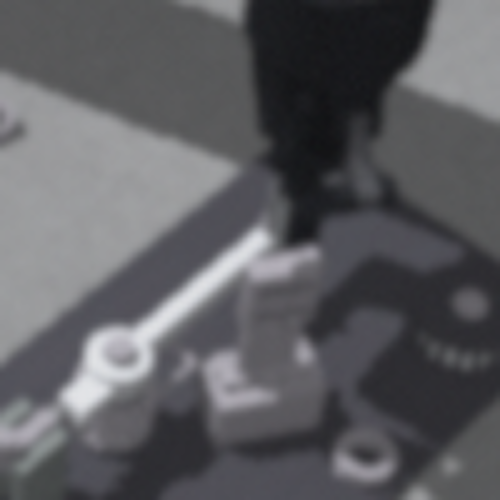

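```bash
python3 - <<'E'
from workcell import *
from h import *
s=get_state();Rt=Rq(s['orientation'])
for n,o,k in(('side',(160,160),5),('scene',(270,110),5)):
    cm=camera_model(n)
    for d in(0,.01,.02):
        print(n,d,((proj(cm,s['tcp_pos']-Rt[:,0]*d,s)-o)*k).round(0))
cm=camera_model('wrist');print(((proj(cm,s['tcp_pos'],s)-(216,140))*5).round(), ((proj(cm,s['tcp_pos']-Rt[:,0]*.01,s)-(216,140))*5).round())
E
```

```text
side 0 [[205. 240.]]
side 0.01 [[204. 218.]]
side 0.02 [[202. 196.]]
scene 0 [[281. 268.]]
scene 0.01 [[284. 254.]]
scene 0.02 [[286. 240.]]
[[207. 426.]] [[207. 460.]]
```

Request:
step_arm(targets=[[[0,0,0],[0.15,0,0],0],[[0,0,0],[0.15,0,0],0],[[0,0,0],[0.15,0,0],0],[[0,0,0],[0.15,0,0],0],[[0,0,0],[0.05,0,0],0],[[0,0,0],[0.05,0,0],0],[[0,0,0],[0.05,0,0],0],[[0,0,0],[0.05,0,0],0],[[0,0,0],[0,0,0],0],[[0,0,0],[0,0,0],0]])

```text
clock: 23.0
tcp_pos: [0.5826, 0.0528, 0.1128]
orientation: [-0.294, -0.643, -0.294, 0.643]
wrist_force: [0.8, 0.3, -0.6]
finger_gap: 0.0004
```

Request:
step_arm(targets=[[[0,0,0],[0.1,0,0],0],[[0,0,0],[0.05,0,0],0],[[0,0,0],[0.05,0,0],0],[[0,0,0],[0.05,0,0],0],[[0,0,0],[0.05,0,0],0],[[0,0,0],[0.05,0,0],0],[[0,0,0],[0.05,0,0],0],[[0,0,0],[0,0,0],0],[[0,0,0],[0,0,0],0],[[0,0,0],[0,0,0],0]])

```text
clock: 24.0
tcp_pos: [0.5827, 0.0527, 0.1088]
orientation: [0.294, 0.643, 0.294, -0.643]
wrist_force: [0.2, 0.3, 0.1]
finger_gap: -0.0001
```

```bash
python3 - <<'E'
from workcell import *
from ov import *
s=get_state();print(s['tcp_pos'],s['wrist_force'],s['finger_gap'])
i2=read_camera('side');im=read_camera('wrist');i3=read_camera('scene')
f=lambda i,x,y:cv2.resize(i[y:y+110,x:x+80,::-1],(400,550),interpolation=cv2.INTER_CUBIC)
cv2.imwrite('pics/s11.png',np.hstack([f(i2,160,160),f(im,216,140)]))
E
```

```text
[0.58266248 0.05273575 0.10880527] [0.24145539 0.27989749 0.11467481] -0.00012856025382865805
```

View pics/s11.png

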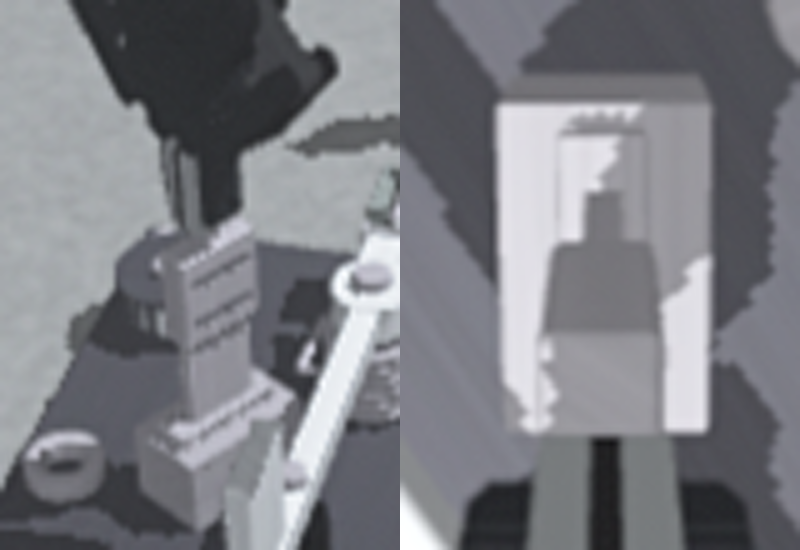

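Request:
step_arm(targets=[[[0,0,0],[0.05,0,0],0],[[0,0,0],[0.05,0,0],0],[[0,0,0],[0.05,0,0],0],[[0,0,0],[0.05,0,0],0],[[0,0,0],[0.05,0,0],0],[[0,0,0],[0.05,0,0],0],[[0,0,0],[0,0,0],0],[[0,0,0],[0,0,0],0],[[0,0,0],[0,0,0],0],[[0,0,0],[0,0,0],0]])

```text
clock: 25.15
tcp_pos: [0.5827, 0.0528, 0.1058]
orientation: [0.294, 0.643, 0.294, -0.643]
wrist_force: [-0.7, 0.3, -0.5]
finger_gap: 0.0002
```

Request:
step_arm(targets=[[[0,0,0],[0.05,0,0],0],[[0,0,0],[0.05,0,0],0],[[0,0,0],[0.05,0,0],0],[[0,0,0],[0.05,0,0],0],[[0,0,0],[0.05,0,0],0],[[0,0,0],[0.05,0,0],0],[[0,0,0],[0.05,0,0],0],[[0,0,0],[0,0,0],0],[[0,0,0],[0,0,0],0],[[0,0,0],[0,0,0],0]])

```text
clock: 26.15
tcp_pos: [0.5827, 0.0527, 0.1023]
orientation: [0.294, 0.643, 0.294, -0.643]
wrist_force: [0.2, 0.3, 0.2]
finger_gap: 0.0002
```

```bash
python3 - <<'E'
from workcell import *
from ov import *
s=get_state();print(s['tcp_pos'],s['wrist_force'],s['finger_gap'])
i2=read_camera('side');im=read_camera('wrist')
f=lambda i,x,y:cv2.resize(i[y:y+110,x:x+80,::-1],(400,550),interpolation=cv2.INTER_CUBIC)
cv2.imwrite('pics/s12.png',np.hstack([f(i2,160,160),f(im,216,170)]))
E
```

```text
[0.58266107 0.05274342 0.10228322] [0.2258913  0.31965579 0.23210561] 0.00017127210766438854
```

View pics/s12.png

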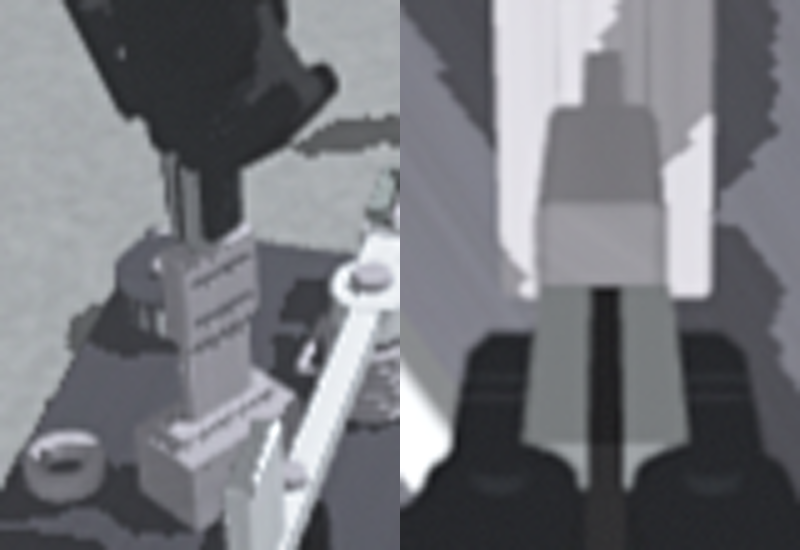

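```bash
python3 - <<'E'
from workcell import *
from h import *
s=get_state();Rt=Rq(s['orientation']);cm=camera_model('wrist')
for z in (-.011,0,.011):
    for d in(0,.01,.0187,.03,.04):
        t=np.array([-d,0,z]);print(z,d,proj(cm,s['tcp_pos']+Rt@t,s).round(1), proj(camera_model('side'),s['tcp_pos']+Rt@t).round(1))
# lateral size of pads: tip corners px (216+540/5-..)
print(216+(537-400)/5,216+(675-400)/5)
E
```

```text
-0.011 0 [[257.5 208.1]] [[197.  218.7]]
-0.011 0.01 [[257.5 214. ]] [[196.7 214.3]]
-0.011 0.0187 [[257.6 219.6]] [[196.4 210.5]]
-0.011 0.03 [[257.6 227.9]] [[196.1 205.5]]
-0.011 0.04 [[257.7 236.2]] [[195.7 201.1]]
0 0 [[257.4 225.3]] [[201.6 216.1]]
0 0.01 [[257.5 231.9]] [[201.3 211.8]]
0 0.0187 [[257.5 238.3]] [[201. 208.]]
0 0.03 [[257.6 247.5]] [[200.7 203. ]]
0 0.04 [[257.7 256.8]] [[200.4 198.5]]
0.011 0 [[257.4 241.6]] [[206.1 213.5]]
0.011 0.01 [[257.5 248.9]] [[205.8 209.2]]
0.011 0.0187 [[257.5 255.9]] [[205.6 205.5]]
0.011 0.03 [[257.6 266. ]] [[205.3 200.5]]
0.011 0.04 [[257.7 276. ]] [[205.  196.1]]
243.4 271.0
```

Request:
step_arm(targets=[[[0,0,0],[0.1,0,0],0],[[0,0,0],[0.1,0,0],0],[[0,0,0],[0.05,0,0],0],[[0,0,0],[0.05,0,0],0],[[0,0,0],[0.05,0,0],0],[[0,0,0],[0.05,0,0],0],[[0,0,0],[0.05,0,0],0],[[0,0,0],[0.05,0,0],0],[[0,0,0],[0,0,0],0],[[0,0,0],[0,0,0],0]])

```text
clock: 27.25
tcp_pos: [0.5853, 0.0517, 0.1023]
orientation: [0.296, 0.645, 0.292, -0.641]
wrist_force: [-4.7, -2.7, 22.9]
finger_gap: 0.0003
```

Request:
step_arm(targets=[[[0,0,0],[-1.0,0,0],0],[[0,0,0],[-2.5,0,0],0],[[0,0,0],[-2.5,0,0],0],[[0,0,0],[-2.5,0,0],0],[[-8.1,0,0],[0,0,0],0],[[-8.1,0,0],[0,0,0],0],[[-8.1,0,0],[0,0,0],0],[[-8.1,0,0],[0,0,0],0],[[-8.1,0,0],[0,0,0],0],[[-8.1,0,0],[0,0,0],0]])

```text
clock: 28.25
tcp_pos: [0.5824, 0.0528, 0.182]
orientation: [0.534, 0.464, 0.534, -0.464]
wrist_force: [1.0, -0.3, -0.2]
finger_gap: 0.0003
```

Request:
step_arm(targets=[[[-8.1,0,0],[0,0,0],0],[[-8.1,0,0],[0,0,0],0],[[-8.1,0,0],[0,0,0],0],[[-8.1,0,0],[0,0,0],0],[[-8.1,0,0],[0,0,0],0],[[-8.1,0,0],[0,0,0],0],[[-8.1,0,0],[0,0,0],0],[[-8.1,0,0],[0,0,0],0],[[-8.1,0,0],[0,0,0],0],[[0,0,0],[0,0,0],0]])

```text
clock: 29.25
tcp_pos: [0.5824, 0.0528, 0.182]
orientation: [0.704, 0.058, 0.705, -0.058]
wrist_force: [0.1, 0.3, 0.1]
finger_gap: -0.0001
```

```bash
python3 - <<'E'
from workcell import *
from ov import *
s=get_state();Rt=Rq(s['orientation']);print(s['tcp_pos'],Rt.round(3),s['wrist_force'],s['joint_pos'].round(2))
print('shift',(np.array([.512,.167,s['tcp_pos'][2]])-s['tcp_pos'])@Rt)
i2=read_camera('side');O['side']=i2;i3=read_camera('scene');O['scene']=i3
b=dboxes([.5675,.067,-.1645])[1:2]
b+=[(place(place(P,.017,-.011,-.55,.01),.5675,.067,-.1645),(0,0,255)) for P in GA]
ov('side',b,(160,180,100,100),'s13')
f=lambda i,x,y:cv2.resize(i[y:y+100,x:x+100,::-1],(400,400),interpolation=cv2.INTER_CUBIC)
a=cv2.imread('pics/s13.png');cv2.imwrite('pics/s13.png',np.hstack([f(i2,160,180),a]))
im=read_camera('wrist');cv2.imwrite('pics/w13.png',im[:,:,::-1])
E
```

```text
[0.58239948 0.05283741 0.18200751] [[-0.001  0.163  0.987]
 [ 0.     0.987 -0.163]
 [-1.    -0.    -0.001]] [0.12300049 0.27160725 0.08503614] [-0.05  0.34  0.02  1.25 -0.    0.12]
shift [ 4.91020018e-05  1.01164273e-01 -8.80623155e-02]
```

View pics/s13.png

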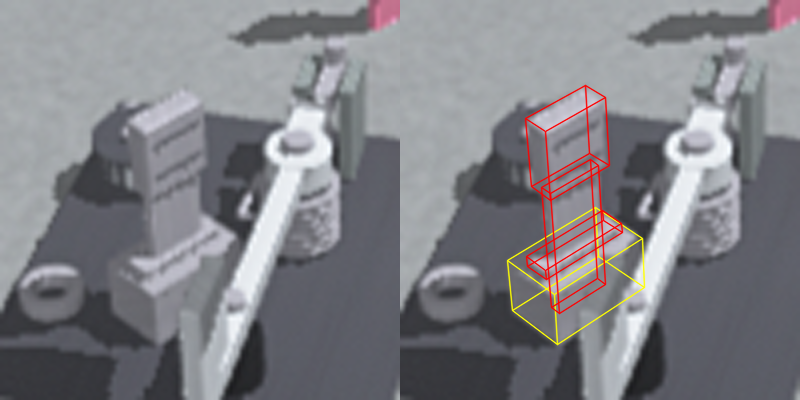

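View pics/w13.png

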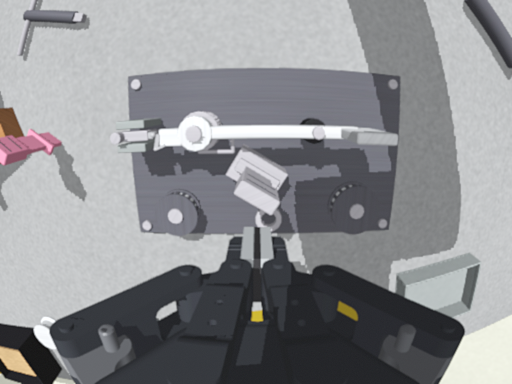

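Request:
step_arm(targets=[[[0,0,0],[0,2.02,-1.76],0],[[0,0,0],[0,2.02,-1.76],0],[[0,0,0],[0,2.02,-1.76],0],[[0,0,0],[0,2.02,-1.76],0],[[0,0,0],[0,2.02,-1.76],0],[[0,0,0],[1.0,0,0],0],[[0,0,0],[2.0,0,0],0],[[0,0,0],[2.0,0,0],0],[[0,0,0],[2.0,0,0],0],[[0,0,0],[1.0,0,0],0]])

```text
clock: 30.4
tcp_pos: [0.5114, 0.1661, 0.1002]
orientation: [0.704, 0.058, 0.706, -0.059]
wrist_force: [-0.2, -0.2, -0.4]
finger_gap: 0.0001
```

```bash
python3 - <<'E'
from workcell import *
from ov import *
s=get_state();Rt=Rq(s['orientation']);print(s['tcp_pos'],s['wrist_force'],s['joint_pos'].round(2))
print('shift',(np.array([.512,.167,s['tcp_pos'][2]])-s['tcp_pos'])@Rt)
i2=read_camera('side');cm=camera_model('wrist')
im=read_camera('wrist');c=im[:,:,::-1].copy()
for P,col in dboxes([.5675,.067,-.1645])[1:]: drawbox(c,cm,P,col,s)
f=lambda i,x,y:cv2.resize(i[y:y+150,x:x+150],(400,400),interpolation=cv2.INTER_CUBIC)
cv2.imwrite('pics/s14.png',np.hstack([f(i2[:,:,::-1],150,160),f(c,180,110)]))
E
```

```text
[0.51140523 0.16609365 0.10017831] [-0.2197809  -0.21639628 -0.40674667] [ 0.16  0.3  -0.24  1.03 -0.    0.33]
shift [-2.19133239e-06  9.92171943e-04  4.36831470e-04]
```

View pics/s14.png

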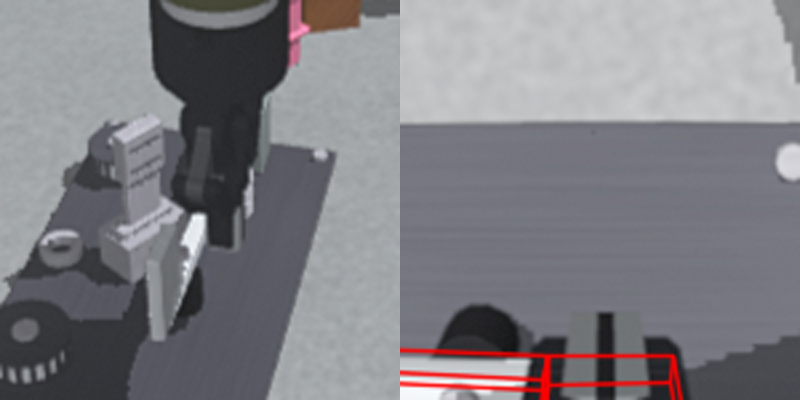

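Request:
step_arm(targets=[[[0,0,0],[0.7,0.1,0],0],[[0,0,0],[0.7,0,0],0],[[0,0,0],[0.7,0,0],0],[[0,0,0],[0.7,0,0],0],[[0,0,0],[0.7,0,0],0],[[0,0,0],[0,0,0.4],0],[[0,0,0],[0,0,0.4],0],[[0,0,0],[0,0,0.4],0],[[0,0,0],[0,0,0.3],0],[[0,0,0],[0,0,0.2],0]])

```text
clock: 31.5
tcp_pos: [0.53, 0.1649, 0.0675]
orientation: [0.705, 0.058, 0.704, -0.058]
wrist_force: [-0.4, -0.3, 0.1]
finger_gap: -0.0001
```

```bash
python3 - <<'E'
from workcell import *
from ov import *
s=get_state();print(s['tcp_pos'],s['wrist_force'],s['joint_pos'].round(2))
i2=read_camera('side');i3=read_camera('scene')
f=lambda i,x,y:cv2.resize(i[y:y+100,x:x+100,::-1],(400,400),interpolation=cv2.INTER_CUBIC)
cv2.imwrite('pics/s15.png',np.hstack([f(i2,170,190),f(i3,280,90)]))
E
```

```text
[0.5299999  0.16490735 0.06754362] [-0.44156118 -0.28705702  0.1090521 ] [ 0.16  0.36 -0.25  0.96 -0.    0.32]
```

View pics/s15.png

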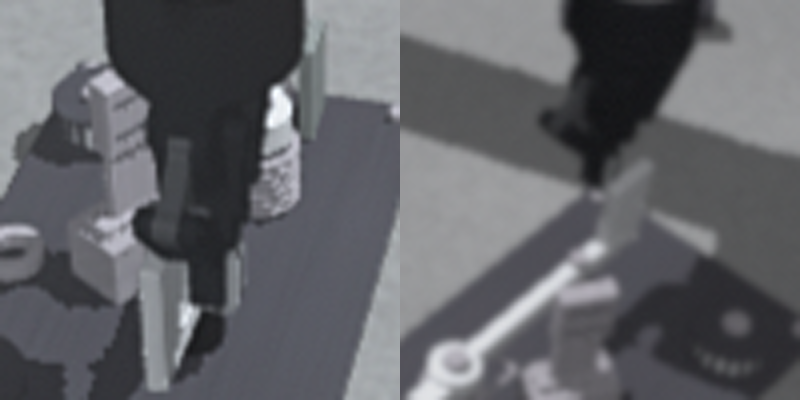

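Request:
step_arm(targets=[[[0,0,0],[0,0.5,0.3],0],[[0,0,0],[0,0,0.3],0],[[0,0,0],[0,0,0.1],0],[[0,0,0],[0,0,0.1],0],[[1.15,0,0],[0,0.03,0.33],0],[[1.15,0,0],[0,0.03,0.33],0],[[1.15,0,0],[0,0.03,0.33],0],[[1.15,0,0],[0,0.03,0.33],0],[[1.15,0,0],[0,0.03,0.33],0],[[1.15,0,0],[0,0.03,0.33],0]])

```text
clock: 32.6
tcp_pos: [0.5555, 0.1669, 0.0671]
orientation: [0.699, 0.101, 0.701, -0.1]
wrist_force: [-7.4, 2.4, 4.1]
finger_gap: 0.0002
```

```bash
cat > st.py <<'E'
from workcell import *
from ov import *
s=get_state();Rt=Rq(s['orientation']);print(s['tcp_pos'],s['wrist_force'],'tool force',(Rt.T@s['wrist_force']).round(2),'gap',s['finger_gap'],s['clock'])
d=(.5675,.067,-.1645);piv=place(np.array([[-.03,-.07,0]]),*d)[0]
v=s['tcp_pos']-piv;c,sn=np.cos(d[2]),np.sin(d[2]);lx,ly=c*v[0]+sn*v[1],-sn*v[0]+c*v[1]
# contact face at offset .016
r=np.hypot(lx,ly);print('drive frame',lx,ly,'q est from tcp (off .016)',np.arctan2(lx,ly)+np.arcsin(.016/r),'tool yaw q',np.pi/2+d[2]-np.arctan2(Rt[1,1],Rt[0,1]),'radial',np.sqrt(r*r-.016**2))
E
python3 st.py
```

```text
[0.55553911 0.16691883 0.06713293] [-7.35373163  2.41179126  4.14731427] tool force [-4.12  0.25 -7.75] gap 0.00016869689757706467 32.6
drive frame 0.001837958722455551 0.16661125869241467 q est from tcp (off .016) 0.10720524719668434 tool yaw q 0.12053682870963311 radial 0.16585140824043723
```

Request:
step_arm(targets=[[[1.43,0,0],[0,0.04,0.41],0],[[1.43,0,0],[0,0.04,0.41],0],[[1.43,0,0],[0,0.04,0.41],0],[[1.43,0,0],[0,0.04,0.41],0],[[1.43,0,0],[0,0.04,0.41],0],[[1.43,0,0],[0,0.04,0.41],0],[[1.43,0,0],[0,0.04,0.41],0],[[1.43,0,0],[0,0.04,0.41],0],[[1.43,0,0],[0,0.04,0.41],0],[[1.43,0,0],[0,0.04,0.41],0]])

```text
clock: 33.6
tcp_pos: [0.5943, 0.1553, 0.0671]
orientation: [0.68, 0.187, 0.684, -0.186]
wrist_force: [-7.8, 4.0, 4.7]
finger_gap: 0.0001
```

```bash
python3 st.py; python3 - <<'E'
from workcell import *
import cv2,numpy as np
i2=read_camera('side');i3=read_camera('scene')
f=lambda i,x,y:cv2.resize(i[y:y+100,x:x+100,::-1],(400,400),interpolation=cv2.INTER_CUBIC)
cv2.imwrite('pics/s16.png',np.hstack([f(i2,150,190),f(i3,280,90)]))
E
```

```text
[0.59428022 0.15528151 0.0671144 ] [-7.76775174  4.04073033  4.66176046] tool force [-4.62 -0.48 -8.77] gap 0.00013266878983404676 33.6
drive frame 0.04196179757359311 0.16147524211182093 q est from tcp (off .016) 0.3502906042213523 tool yaw q 0.3698604712634712 radial 0.1660694019700149
```

View pics/s16.png

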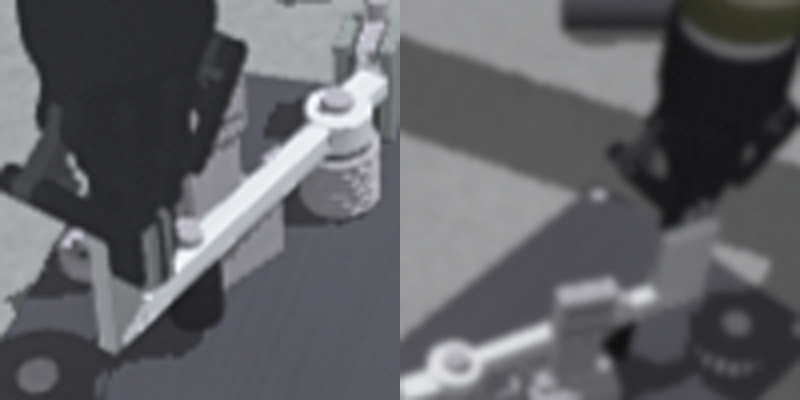

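Request:
step_arm(targets=[[[1.15,0,0],[0,0.03,0.33],0],[[1.15,0,0],[0,0.03,0.33],0],[[1.15,0,0],[0,0.03,0.33],0],[[1.15,0,0],[0,0.03,0.33],0],[[1.15,0,0],[0,0.03,0.33],0],[[1.15,0,0],[0,0.03,0.33],0],[[1.15,0,0],[0,0.03,0.33],0],[[1.15,0,0],[0,0.03,0.33],0],[[0,0,0],[0,0,0],0],[[0,0,0],[0,0,0],0]])

```text
clock: 34.7
tcp_pos: [0.6176, 0.1427, 0.0672]
orientation: [0.663, 0.241, 0.667, -0.24]
wrist_force: [-6.6, 5.5, 4.0]
finger_gap: 0.0004
```

```bash
python3 st.py
```

```text
[0.61764223 0.14268954 0.06716142] [-6.59403241  5.52015192  4.03608863] tool force [-3.99  0.02 -8.62] gap 0.00043804601876448843 34.7
drive frame 0.06707047527753889 0.15287900055929896 q est from tcp (off .016) 0.5094183068997844 tool yaw q 0.5293665775058628 radial 0.16617592324390762
```

Request:
step_arm(targets=[[[0.4,0,0],[0,0.01,0.12],0],[[0.4,0,0],[0,0.01,0.12],0],[[0.4,0,0],[0,0.01,0.12],0],[[0.4,0,0],[0,0.01,0.12],0],[[0.4,0,0],[0,0.01,0.12],0],[[0,0,0],[0,0,0],0],[[0,0,0],[0,0,0],0],[[0,0,0],[0,0,0],0],[[0,0,0],[0,0,0],0],[[0,0,0],[0,0,0],0]])

```text
clock: 35.7
tcp_pos: [0.6225, 0.1395, 0.0671]
orientation: [0.659, 0.252, 0.662, -0.251]
wrist_force: [-6.3, 4.8, 4.7]
finger_gap: -0.0001
```

```bash
python3 st.py
```

```text
[0.62246138 0.13947203 0.06711787] [-6.25544448  4.81458037  4.74142967] tool force [-4.7  -0.57 -7.9 ] gap -7.217259682510889e-05 35.7
drive frame 0.07235146470079715 0.15049410561721716 q est from tcp (off .016) 0.5441025965266139 tool yaw q 0.5638802341490073 radial 0.16621435037287488
```

Request:
step_arm(targets=[[[0.4,0,0],[0,0.01,0.1],0],[[0.4,0,0],[0,0.01,0.1],0],[[0.3,0,0],[0,0.01,0.1],0],[[0.3,0,0],[0,0.01,0.1],0],[[0,0,0],[0,0,0],0],[[0,0,0],[0,0,0],0],[[0,0,0],[0,0,0],0],[[0,0,0],[0,0,0],0],[[0,0,0],[0,0,0],0],[[0,0,0],[0,0,0],0]])

```text
clock: 36.7
tcp_pos: [0.6257, 0.1372, 0.0672]
orientation: [0.656, 0.26, 0.659, -0.259]
wrist_force: [-6.6, 6.5, 4.7]
finger_gap: 0.0002
```

```bash
python3 st.py
```

```text
[0.6256559  0.13721897 0.06718095] [-6.56687373  6.47895692  4.68566524] tool force [-4.64  0.24 -9.25] gap 0.00017231533151073342 36.7
drive frame 0.07587182202021439 0.14879459599051315 q est from tcp (off .016) 0.5674868399978426 tool yaw q 0.588248996575919 radial 0.16625391776631046
```

Request:
step_arm(targets=[[[0,0,0],[0,0,0.1],0],[[0,0,0],[0,0,0.1],0],[[0,0,0],[0,0,0.1],0],[[0,0,0],[0,0,0.1],0],[[0,0,0],[0,0,0],0],[[0,0,0],[0,0,0],0],[[0,0,0],[0,0,0],0],[[0,0,0],[0,0,0],0],[[0,0,0],[0,0,0],0],[[0,0,0],[0,0,0],0]])

```text
clock: 37.7
tcp_pos: [0.6274, 0.1357, 0.0672]
orientation: [0.655, 0.261, 0.66, -0.259]
wrist_force: [-9.5, 9.3, 6.1]
finger_gap: -0.0001
```

```bash
python3 st.py; python3 - <<'E'
from workcell import *
import cv2,numpy as np
i2=read_camera('side');i3=read_camera('scene')
cv2.imwrite('pics/side17.png',i2[:,:,::-1])
f=lambda i,x,y:cv2.resize(i[y:y+100,x:x+100,::-1],(400,400),interpolation=cv2.INTER_CUBIC)
cv2.imwrite('pics/s17.png',np.hstack([f(i2,150,190),f(i3,270,110)]))
E
```

```text
[0.62738158 0.13570023 0.06717335] [-9.51987846  9.29190549  6.05461724] tool force [ -5.95   0.28 -13.35] gap -0.00011963342252161166 37.7
drive frame 0.07782291697352489 0.14757895563532736 q est from tcp (off .016) 0.5813196026629718 tool yaw q 0.5872831062735749 radial 0.16607213659335532
```

View pics/s17.png

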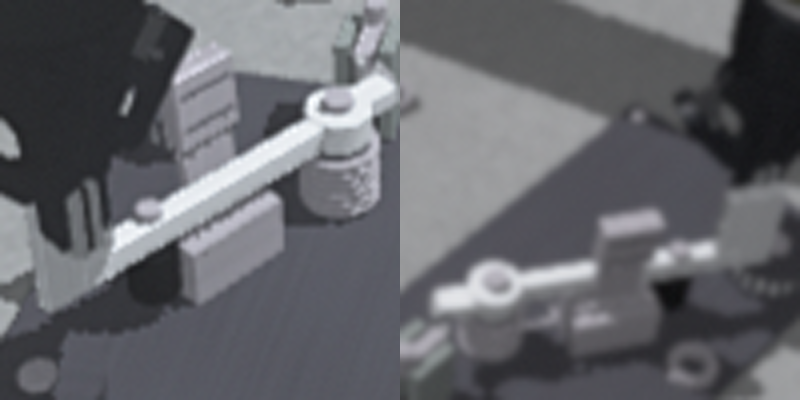

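Request:
step_arm(targets=[[[0,0,0],[0,0,0.1],0],[[0,0,0],[0,0,0.1],0],[[0,0,0],[0,0,0.1],0],[[0,0,0],[0,0,0],0],[[0,0,0],[0,0,0],0],[[0,0,0],[0,0,0],0],[[0,0,0],[0,0,0],0],[[0,0,0],[0,0,0],0],[[0,0,0],[0,0,0],0],[[0,0,0],[0,0,0],0]])

```text
clock: 38.8
tcp_pos: [0.6279, 0.1353, 0.0672]
orientation: [0.654, 0.261, 0.662, -0.258]
wrist_force: [-14.5, 14.9, 9.9]
finger_gap: 0.0002
```

```bash
python3 st.py; python3 - <<'E'
from ov import *
from workcell import *
s=get_state();i2=read_camera('side');i3=read_camera('scene');im=read_camera('wrist')
O['side']=i2;O['scene']=i3
d=[.5675,.067,-.1645]
b=dboxes(d,.565)[3:]+[(place(place(P,.017,-.011,-.55,.01),*d),(0,255,0)) for P in GA]
ov('side',b,(140,180,120,110),'s18');ov('scene',b,(265,130,120,100),'sc18')
cv2.imwrite('pics/s18r.png',cv2.resize(i2[180:300,140:270,::-1],None,fx=5,fy=5,interpolation=cv2.INTER_CUBIC))
cv2.imwrite('pics/w18.png',im[:,:,::-1])
cv2.imwrite('pics/full18.png',i2[:,:,::-1])
E
```

```text
[0.62789749 0.13528329 0.06723498] [-14.47535052  14.94600942   9.8670241 ] tool force [ -9.63   1.06 -20.89] gap 0.00021721004114111232 38.8
drive frame 0.07840013284643432 0.14725212543773253 q est from tcp (off .016) 0.5853047501524759 tool yaw q 0.5859651482389835 radial 0.1660535132909517
```

View pics/s18.png

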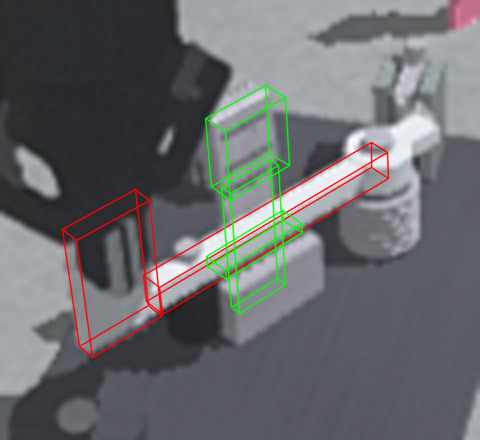

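View pics/s18r.png

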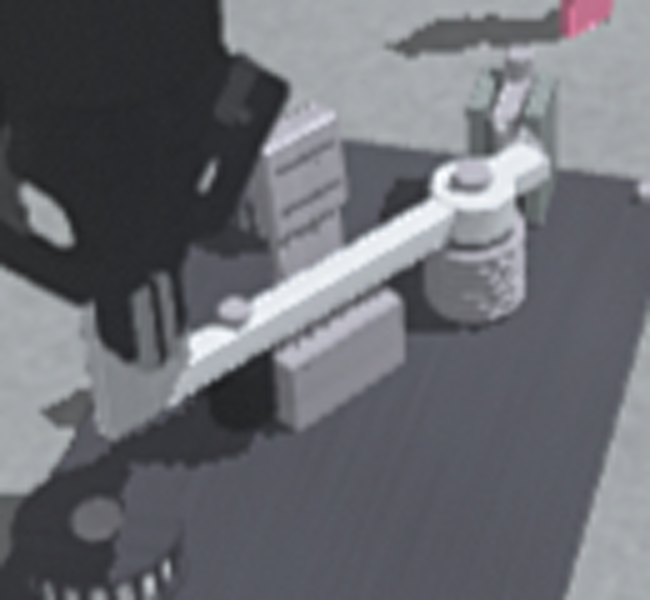

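View pics/sc18.png

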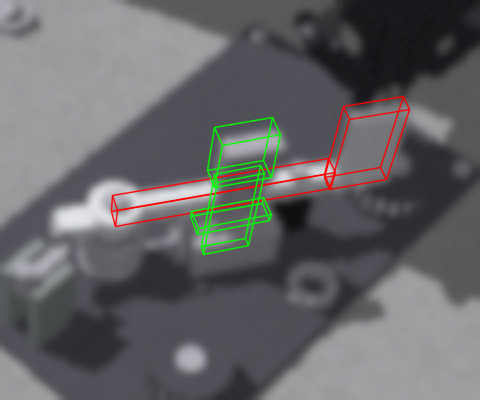

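View pics/full18.png

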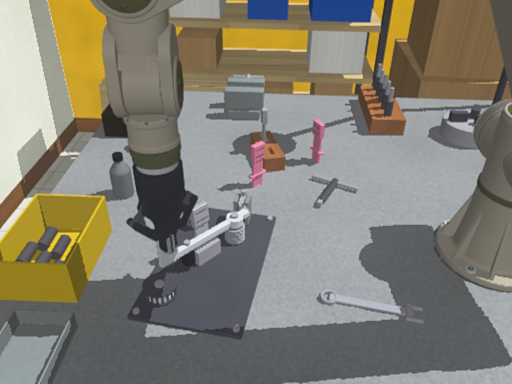

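View pics/w18.png

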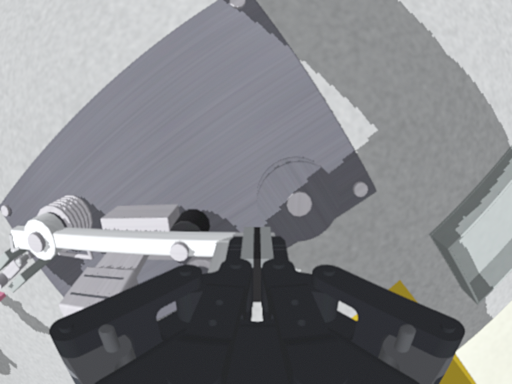

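```bash
python3 st.py; python3 -c "
from workcell import *
print(hand_in())"
```

```text
[0.62787392 0.13527908 0.06719756] [-14.50990922  14.12047908   8.98495163] tool force [ -8.75   0.43 -20.34] gap 0.00019831131340876314 38.95
drive frame 0.07837757431033762 0.14724411582009014 q est from tcp (off .016) 0.5852181504566412 tool yaw q 0.5859783788763845 radial 0.1660357606011808
the job is handed in; nothing more can be done
None
```

I put the broad steel gauge into the slot block until its shoulder sat on it and let it go. I then pushed the tensioner lever by its plate until it bore against the gauge. The job was handed in at 38.95 s with the closed fingers still pressing there.

**Gauge:** With the fingers shut, I pressed about 23 N on the top of its head and it did not go any lower. In the side view its shoulder and head matched the model of a fully seated gauge to about one pixel.

**Lever:** The angle worked out from the tool position was about 0.585 rad, inside the 0.53–0.59 range for meeting the gauge. At the end the push was about 20 N, and the last 3 mm of command moved the tool only 0.5 mm, which means it was against something solid. The final pictures show the lever bar on the blade. The narrow gauge was still in the stand.

**Checks that disagreed or were not seen:**
- **Fingertip position:** The shut fingertips ended about 23 mm behind the TCP instead of at it. I probably gripped only the upper part of the gauge's head, but it held.
- **Ratchet click:** I did not see the click itself. I take it as passed because the final angle is well beyond 0.46.
- **Final overlay:** My model of the gauge was off by about one pixel in the last side view, so the angle could be off by roughly 0.02 rad.

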